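Scan the new walnut animals and put them away

ROBOT

A 6-joint arm with a two-finger parallel gripper is mounted at the origin on the work surface. World frame = base frame: x ahead of the robot, y to its left, z up, the work surface at z = 0. Lengths are in m, angles in rad, forces in N, time in s.
With the tool pointing down it reaches from about 0.4 to 0.825 m from the base axis. Payload 7 kg.
Tool frame: the origin (TCP) lies at the centre of the arm's flange, where the gripper is bolted on; the fingertips stand 178 mm ahead of it and the grasp point (between the pads) lies 159 mm ahead of it; z points along the fingers, y is the direction in which the jaws open and shut (so a half turn about z gives the same grasp; the last joint's range is limited). The gripper opens to 88 mm and grips with 3 to 60 N. Pads are 19 mm wide; open, the fingers measure 130 mm over their backs; the gripper's body (78 mm by 193 mm) begins 47 mm behind the grasp point.
Start: joints at [-0.84, 0.359, 0.012, 0, -1.224, -0.288], TCP at [0.289, -0.61, 0.405] pointing down, gripper open.
Joint ranges: [-3.07, 3.07], [-1.43, 2.12], [-1.02, 1.25], [-3.03, 1.67], [-3.05, -0], [-3.03, 3.03]. Speed limits (rad/s): [2.39, 2.39, 3.01, 3.14, 3.14, 3.14].

INTERFACE

Orientations are given as [roll, pitch, yaw] about the fixed x, y, z axes, in that order (R = Rz(yaw) Ry(pitch) Rx(roll)).
In Python, from station import arm gives the robot as it stands.
- The arm moves only by the shell command python3 -m handwheel 'ROWS' [OPENING] [FORCE]. ROWS is JSON, a list of rows, each a list of 4 numbers: the shift along the world's x, y, z in cm, then the turn about the world's z in rad. In form: [[dx, dy, dz, yaw], ...]. A call has 1 to 20 rows; each row shifts and turns the commanded pose from where the row before left it; what a row does not reach is not made up. A row lasts 1/10 s, in which the tool goes at most 50 mm and 8.59 degrees, less where a joint would pass 70% of its speed; a pose out of reach is approached as far as the arm can. A call is refused whole if a number of a shift passes 5 or a number of a turn 0.15, either way. A call with a gripper value outside its range is refused whole. OPENING is the closure, from 0 (fully open) to 1 (shut), set as the call begins (- or left out, the last holds). The fingers move at their own pace and stop on an object; FORCE is the grip in N (left out, the last holds). Time passes only in rows, so rows that do not move let the fingers close. It gives the time, the measured TCP pose, the force and the opening at its end, in the units of the state.
- arm.get_state(): the state, without advancing time (a new reading comes with each control period).
- arm.grab_frame(name): name is "scene" or "top"; returns a dict with "image" (384x512x3 uint8, red, green, blue), "depth" (384x512 float32, m along the optical axis (not along the pixel's ray), 0 where there is no reading), "vfov" (degrees; the focal length in pixels is half the picture's height over the tangent of half this angle, whatever the lens; pixels are square), "cx", "cy" (the principal point, pixels), "k1" (the pictures are not rectified: a ray, as slopes to the right and down, at radius r is drawn at 1 + k1 r^2 times it, then the intrinsics apply), "rvec" (rotation vector, rad) and "tvec" (3), from world to camera coordinates, as OpenCV has them. Camera axes: x right, y down, z forward; pixel columns grow to the right and rows downward; lengths in m; the calibration is good to about 2 mm. A picture is of the moment at which its call begins.
- arm.job_done(): hands the job in, once; it reports no verdict.
The state is a dict: "t": time; "q": joint angles; "qd": joint speeds; "joint_efforts": joint torques, N m; "eef_pos": TCP position; "ee_rot": TCP orientation; "force": force on the tool from outside, world axes, zero at the start; "moment": the same for the moment, N m; "width": finger opening in m.
Only numpy, scipy, OpenCV 4.12 (cv2) and the standard library are available. Lean on these libraries where they do the work, as an engineer would, in place of code of your own. Each camera call takes 0.05 s, during which the arm holds its last target.

TASK

Make two 3D scans, front and side, of the walnut animals that stand loose on the shelf: stand all of them on the turntable, squeeze the scanner's trigger fully home for about two seconds and let it go, turn the turntable a quarter turn (either way) into its next click, then squeeze the trigger in the same way again. After the second scan stand every one of these animals upright in the empty front compartment of the drawer and push the drawer fully shut. Leave the other things on the shelf where they are.

Things in the scene. Friction and masses are not known exactly. Their poses are not given: they have to be found in the camera images.
- elephant: Walnut toy elephant on four legs, standing; 62 mm long, 34 mm wide over the flat flanks, 42 mm high at the back, 40 g. Origin: underside, under the middle of its length; x towards the nose (body and legs from x = -31 to +19 mm, the narrower head to +31), y across the flanks, z up. May be absent.
- bear: Walnut toy bear on four legs, standing; 62 mm long, 34 mm wide over the flat flanks, 44 mm high over the ears and 36 mm high at the back, 40 g. Origin: underside, under the middle of its length; x towards the nose (body and legs from x = -31 to +19 mm, the narrower head to +31), y across the flanks, z up. May be absent.
- hippo: Walnut toy hippo on four legs, standing; 62 mm long, 34 mm wide over the flat flanks, 39 mm high over the ears and 35 mm high at the back, 40 g. Origin: underside, under the middle of its length; x towards the nose (body and legs from x = -31 to +19 mm, the narrower head to +31), y across the flanks, z up. May be absent.
- turntable (a joint): Turntable angle (rad), positive anticlockwise seen from above; 0 at the start, in a detent. It clicks into detents every quarter turn (0, +-1.571, ..): let go within about 0.6 rad of one, it is pulled in. At most about 0.15 N m turns it out of a detent. Its fixed base is 28 mm high, 72 mm in radius.
- turntable_top (a point): Centre of the turntable's flat upper face, 42 mm above the shelf, z up, turning with it. The disc is 208 mm in diameter inside a raised rim 6 mm high and 4 mm thick; its black handle post stands on a short arm outside the rim, on this point's -x side.
- turntable_post (a point): Point on the axis of the turntable's upright black handle post, 78 mm above the shelf and 126 mm from the table's axis. The post is 16 mm in diameter, from 37 to 92 mm above the shelf.
- trigger (a joint): Angle (rad) of the scanner's sprung trigger: 0 let go, 0.26 squeezed fully home. It springs back by itself; at point trigger_pad it takes about 4.5 N to start and 8 N fully home.
- trigger_pad (a point): Middle of the front face of the aluminium trigger lever, 34 mm from its hinge, 110 mm above the shelf. Released, it is 50 mm from grip_back across the grip; squeezed home, 41 mm. The lever is 46 mm long and 24 mm high, hinged about a vertical axis at its end near the scanner head. This frame turns with the trigger.
- grip_back (a point): Point on the back of the fixed black grip, straight across from the middle of the trigger, 110 mm above the shelf. The scanner is clamped on its side, so the grip lies level and can be straddled from above. -x runs along the grip to its free end (67 mm away); +y points out of its back, -y to the trigger side. The grip is 34 mm deep, 93 to 127 mm above the shelf. The head begins 50 mm to +x.
- scanner_head (a point): Centre of the top of the head (80 x 70 mm, 96 mm high) of the pistol-grip 3D scanner, 158 mm above the shelf; axes as grip_back. It looks along -y at the turntable and stands fast on a 150 x 150 mm steel foot.
- drawer (a joint): How far (m) the drawer is pulled out of its box: 0 fully shut, front flush with the box; 0.17 fully out; starts about half open. It slides with about 1 N. The box is 250 mm deep, 270 wide, 78 high.
- drawer_front_space (a point): Centre of the floor of the drawer's empty front compartment, 16 mm above the shelf; moves with the drawer. -x is the way the drawer opens, y across, z up. Inside 85 mm (x) by 232 mm (y); side walls and rear divider rise 30 mm above its floor, the drawer front 50 mm. Behind the divider stand two full rows of other walnut animals, fixed.
- drawer_knob (a point): Middle of the outer face of the round wooden knob (22 mm across, standing 22 mm off the drawer front), 42 mm above the shelf; axes as drawer_front_space.
- duck: Purple silicone bath duck, about 70 mm long, 64 mm wide, 79 mm high. Bystander; origin under its middle.
- spinning_top: Stainless steel spinning top, 44 mm across, sitting point down in a small wooden stand, 60 mm high together. Bystander; origin under the stand.
- bead_frame: Wooden abacus-style bead frame lying flat, 90 x 200 mm, 15 mm high. Bystander; origin under its middle.
- acrylic_block: Clear acrylic block, a 50 mm cube. Bystander; origin under its middle.
Things that resemble listed ones, but are neither listed nor needed, are in the scene too. Leave any purple or red look-alike of the hippo alone.

How it is judged:
On the way, in this order (a step that is already met when the one before it is completed fails the run):
1. all the animals stand on the turntable, let go, the table still at its starting detent (horizontal distance between each of elephant, bear, hippo and turntable_top below 0.104 m and z of elephant in the frame of turntable_top between -0.006 and 0.006 m and angle between each of elephant, bear, hippo's own z axis and vertical below 0.12 rad and z of bear in the frame of turntable_top between -0.006 and 0.006 m and z of hippo in the frame of turntable_top between -0.006 and 0.006 m and linear speed of each of elephant, bear, hippo below 0.03 m/s and contact force between the fingers and elephant below 0.2 N and contact force between the fingers and bear below 0.2 N and contact force between the fingers and hippo below 0.2 N and value of joint turntable between -0.09 and 0.09 rad), for 0.3 s.
2. the trigger is squeezed home, and kept so, for a first scan with the animals on the turntable (horizontal distance between each of elephant, bear, hippo and turntable_top below 0.104 m and z of elephant in the frame of turntable_top between -0.006 and 0.006 m and angle between each of elephant, bear, hippo's own z axis and vertical below 0.12 rad and z of bear in the frame of turntable_top between -0.006 and 0.006 m and z of hippo in the frame of turntable_top between -0.006 and 0.006 m and value of joint turntable between -0.09 and 0.09 rad and value of joint trigger above 0.2 rad), for 1.2 s.
3. the trigger is let go (value of joint trigger below 0.04 rad), for 0.1 s.
4. the turntable is a quarter turn on, either way, at rest in its detent, the animals on it (horizontal distance between each of elephant, bear, hippo and turntable_top below 0.104 m and z of elephant in the frame of turntable_top between -0.006 and 0.006 m and angle between each of elephant, bear, hippo's own z axis and vertical below 0.12 rad and z of bear in the frame of turntable_top between -0.006 and 0.006 m and z of hippo in the frame of turntable_top between -0.006 and 0.006 m and (value of joint turntable between 1.481 and 1.661 rad or value of joint turntable between -1.661 and -1.481 rad) and velocity of joint turntable between -0.05 and 0.05 rad/s), for 0.3 s.
5. the trigger is squeezed home, and kept so, for the second scan with the animals on the turntable (horizontal distance between each of elephant, bear, hippo and turntable_top below 0.104 m and z of elephant in the frame of turntable_top between -0.006 and 0.006 m and angle between each of elephant, bear, hippo's own z axis and vertical below 0.12 rad and z of bear in the frame of turntable_top between -0.006 and 0.006 m and z of hippo in the frame of turntable_top between -0.006 and 0.006 m and (value of joint turntable between 1.481 and 1.661 rad or value of joint turntable between -1.661 and -1.481 rad) and value of joint trigger above 0.2 rad), for 1.2 s.
6. the trigger is let go again (value of joint trigger below 0.04 rad), for 0.1 s.
At the end, for the whole second after the job is handed in: Every animal stands upright (within 0.12 rad) and at rest on the floor of the drawer's front compartment, the drawer is shut to within 8 mm, and the trigger is let go (x of elephant in the frame of drawer_front_space between -0.035 and 0.035 m and y of elephant in the frame of drawer_front_space between -0.11 and 0.11 m and z of elephant in the frame of drawer_front_space between -0.007 and 0.007 m and angle between each of elephant, bear, hippo's own z axis and vertical below 0.12 rad and x of bear in the frame of drawer_front_space between -0.035 and 0.035 m and y of bear in the frame of drawer_front_space between -0.11 and 0.11 m and z of bear in the frame of drawer_front_space between -0.007 and 0.007 m and x of hippo in the frame of drawer_front_space between -0.035 and 0.035 m and y of hippo in the frame of drawer_front_space between -0.11 and 0.11 m and z of hippo in the frame of drawer_front_space between -0.007 and 0.007 m and linear speed of each of elephant, bear, hippo below 0.03 m/s and contact force between the fingers and elephant below 0.2 N and contact force between the fingers and bear below 0.2 N and contact force between the fingers and hippo below 0.2 N and value of joint drawer below 0.008 m and value of joint trigger below 0.04 rad); the robot touches nothing.
It fails at once if the duck is pushed more than 25 mm from its place (distance of duck from where it was at the start of the episode above 0.025 m).
It fails at once if the spinning top is pushed more than 25 mm from its place (distance of spinning_top from where it was at the start of the episode above 0.025 m).
It fails at once if the bead frame is pushed more than 25 mm from its place (distance of bead_frame from where it was at the start of the episode above 0.025 m).
It fails at once if the acrylic block is pushed more than 25 mm from its place (distance of acrylic_block from where it was at the start of the episode above 0.025 m).
Of elephant, bear, hippo only 2 to 3 are there at a start; the rules pass over those that are not, and their reading is None.
At some moment in a run one of elephant, bear, hippo may be knocked a few centimetres aside while the robot is not near it.
It also fails if it takes over 210 s, if anything falls off the work surface, if the arm or the gripper's body presses on something with over 40 N, if the wrist force passes 120 N, or if a joint passes its speed limit or range.

## Working session

There is one attempt and no reset: what is moved stays moved. The work goes in short steps, Python scripts to look and compute and a shell command to move; the robot and the scene stay as the last step left them, time stands still between calls to the robot, and variables do not carry over. Pictures are saved under pics/ and viewed, and the job is handed in when it is done.

```bash
ls; mkdir -p pics; cat > h.py <<'E'
import numpy as np, cv2
from station import arm
def grab(n):
    f=arm.grab_frame(n); return f
def save(f,name): cv2.imwrite('pics/'+name,cv2.cvtColor(f['image'],cv2.COLOR_RGB2BGR))
def K(f):
    H=f['image'].shape[0]; fl=H/2/np.tan(np.radians(f['vfov'])/2)
    return np.array([[fl,0,f['cx']],[0,fl,f['cy']],[0,0,1.]]),np.array([f['k1'],0,0,0,0.])
def cloud(f):
    k,d=K(f);H,W=f['depth'].shape
    uv=np.stack(np.meshgrid(np.arange(W),np.arange(H)),-1).reshape(-1,1,2).astype(np.float64)
    n=cv2.undistortPoints(uv,k,d).reshape(H,W,2)
    z=f['depth'][...,None]; pc=np.concatenate([n*z,z],-1)
    R=cv2.Rodrigues(np.array(f['rvec'],float))[0]
    P=(pc-np.array(f['tvec']).reshape(3))@R
    P[f['depth']==0]=np.nan
    return P
def proj(f,pts):
    k,d=K(f); return cv2.projectPoints(np.array(pts,float).reshape(-1,1,3),np.array(f['rvec'],float),np.array(f['tvec'],float),k,d)[0].reshape(-1,2)
E
python3 - <<'E'
from h import *
s=arm.get_state(); print(s)
for n in('scene','top'):
    f=grab(n); save(f,n+'0.png'); np.savez('/tmp/'+n+'0.npz',**f)
    print(n,f['vfov'],f['cx'],f['cy'],f['k1'],f['rvec'],f['tvec'])
E
```

```text
pics
{'t': 0.0, 'q': array([-8.39858843e-01,  3.59374466e-01,  1.10877220e-02, -3.59284739e-04,
       -1.22409924e+00, -2.88092908e-01]), 'qd': array([-0.0016007 ,  0.00091439,  0.00185635, -0.00155036,  0.00031719,
       -0.00012859]), 'joint_efforts': array([ 8.72300570e-04, -5.82718885e+01,  2.93068010e+01,  6.99769601e+00,
        6.82326776e-03, -1.58555595e-04]), 'eef_pos': array([ 0.28916195, -0.60971717,  0.4037414 ]), 'ee_rot': array([ 3.13997254e+00, -1.27870322e-04, -2.69887033e+00]), 'force': array([0.42652222, 0.49552761, 0.10023757]), 'moment': array([-0.01123679, -0.05115424, -0.0521629 ]), 'width': 0.08793014859891055}
scene 53.82391097966486 250.30856294778823 196.6504731527156 -0.010331270268738195 [ 1.51502588  1.94838788 -0.92412484] [ 0.18631065 -0.26879211  1.54228636]
top 44.0788295589277 248.4548467104583 197.20496319018125 -0.0046889187441102025 [ 2.20451499 -2.16459134  0.10106387] [-0.03801992  0.61140213  1.36249965]
```

View pics/scene0.png

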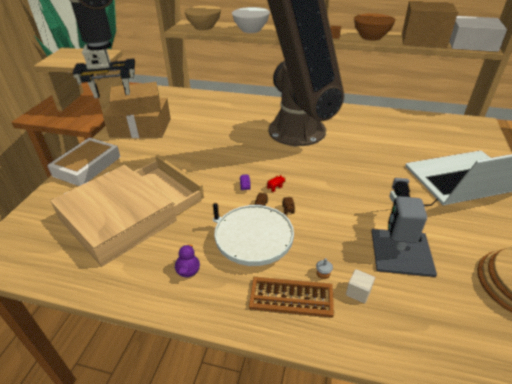

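View pics/top0.png

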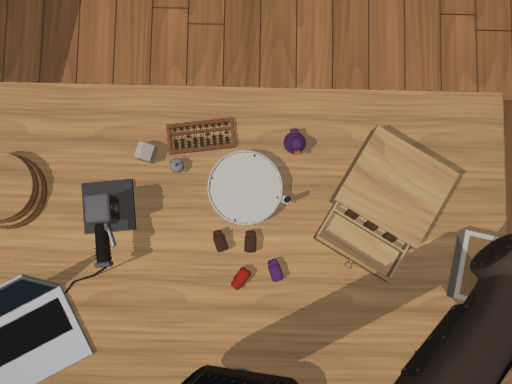

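The scene shows two loose brown animals, at top-image (220,240) and (250,241), with a red look-alike at (240,278) and a purple one at (275,270). The post is at (287,199), the scanner grip at (103,245) and the drawer at (365,240).

```bash
python3 - <<'E'
from h import *
f=dict(np.load('/tmp/top0.npz')); P=cloud(f)
np.set_printoptions(precision=4,suppress=True)
for n,(u,v) in dict(a1=(220,240),a2=(250,241),red=(240,278),pur=(275,270),tt=(246,187),post=(287,199),head=(97,207),grip=(103,245),duck=(294,141),top=(177,165),acr=(146,152),knob=(349,264),comp=(362,240)).items(): print(n,P[v,u])
# brown mask
im=f['image'].astype(int)
def crop(img,x0,y0,x1,y1,s): return cv2.resize(img[y0:y1,x0:x1],None,fx=s,fy=s,interpolation=cv2.INTER_CUBIC)
a=cv2.cvtColor(f['image'],cv2.COLOR_RGB2BGR)
cv2.imwrite('pics/c1.png',crop(a,200,220,300,295,8))
cv2.imwrite('pics/c2.png',crop(a,70,170,150,280,5))
cv2.imwrite('pics/c3.png',crop(a,300,190,430,290,6))
g=dict(np.load('/tmp/scene0.npz'));b=cv2.cvtColor(g['image'],cv2.COLOR_RGB2BGR)
cv2.imwrite('pics/c4.png',crop(b,200,160,320,230,6))
E
```

```text
a1 [0.4859 0.0529 0.0377]
a2 [ 0.4846 -0.0334  0.0378]
red [ 0.3786 -0.0067  0.036 ]
pur [ 0.4031 -0.1065  0.0374]
tt [ 0.6397 -0.019   0.046 ]
post [ 0.6037 -0.1338  0.0901]
head [0.5678 0.373  0.1568]
grip [0.4678 0.3613 0.1286]
duck [ 0.7703 -0.1529  0.0791]
top [0.7015 0.1833 0.0354]
acr [0.7359 0.2723 0.0474]
knob [ 0.4247 -0.3154  0.0541]
comp [ 0.4931 -0.3603  0.0233]
```

View pics/c1.png

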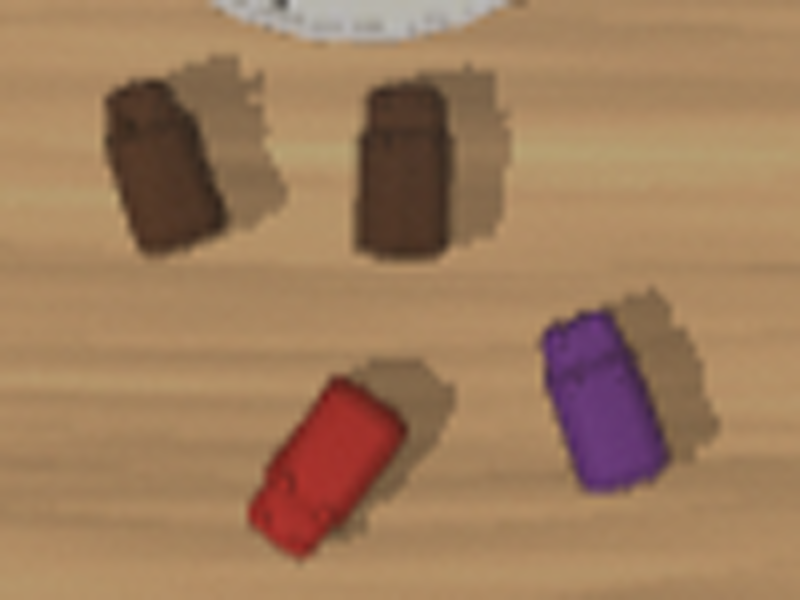

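View pics/c2.png

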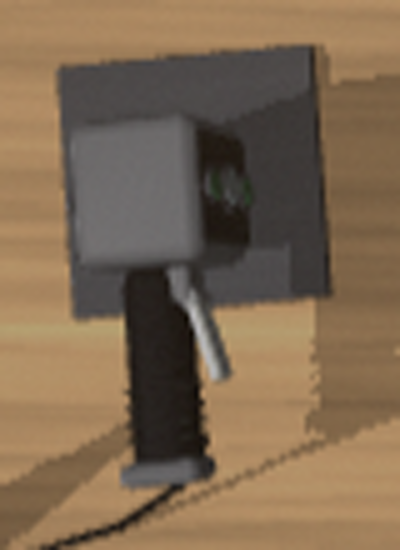

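View pics/c3.png

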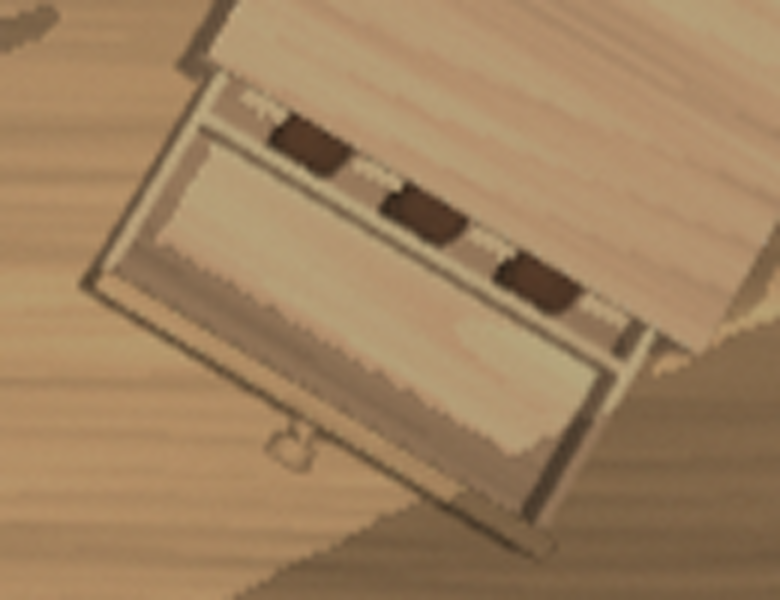

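View pics/c4.png

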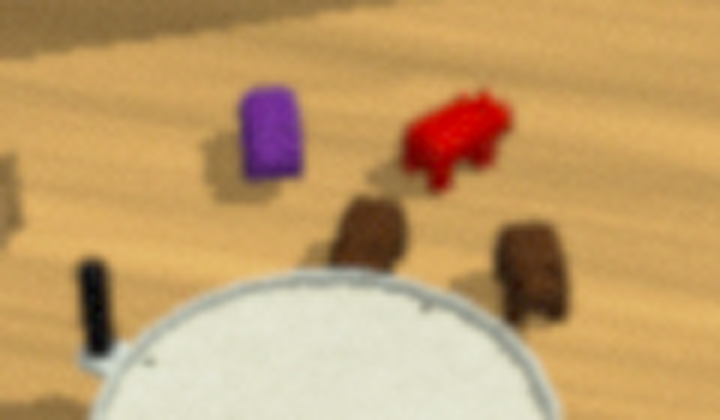

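```bash
cat >> h.py <<'E'
np.set_printoptions(precision=4,suppress=True)
def brown(f,P,x0,x1,y0,y1,zlo=0.02):
    im=f['image'].astype(int); r,g,b=im[...,0],im[...,1],im[...,2]
    m=(r<110)&(r>g+8)&(g>b-2)&(r<2.2*g)&(P[...,2]>zlo)&(P[...,2]<zlo+0.09)&(P[...,0]>x0)&(P[...,0]<x1)&(P[...,1]>y0)&(P[...,1]<y1)
    return m.astype(np.uint8)
def blobs(m,P,mn=40):
    n,l,st,c=cv2.connectedComponentsWithStats(m); out=[]
    for i in range(1,n):
        if st[i,4]<mn: continue
        q=P[l==i]; rc=cv2.minAreaRect((q[:,:2]*1000).astype(np.float32))
        (cx,cy),(w,h),a=rc
        if w<h: w,h,a=h,w,a+90
        out.append((c[i],st[i,4],cx/1000,cy/1000,w,h,np.radians(a),np.percentile(q[:,2],[10,50,95])))
        print('px',c[i],'n',st[i,4],'xy %.4f %.4f'%(cx/1000,cy/1000),'LxW %.0f %.0f'%(w,h),'longaxis %.3f'%np.radians(a),'z',np.percentile(q[:,2],[10,50,95]))
    return out
E
python3 - <<'E'
from h import *
f=dict(np.load('/tmp/top0.npz')); P=cloud(f)
blobs(brown(f,P,0.3,0.9,-0.25,0.25),P)
# turntable rim: fit circle on points z 0.045-0.051, outer boundary
z=P[...,2]; r=np.hypot(P[...,0]-.64,P[...,1]+.015)
m=(z>0.034)&(z<0.056)&(r<0.125)
c=cv2.findContours(m.astype(np.uint8),cv2.RETR_EXTERNAL,cv2.CHAIN_APPROX_NONE)[0]; c=max(c,key=len)
q=np.array([P[v,u,:2] for u,v in c[:,0]]); 
from scipy.optimize import least_squares
s=least_squares(lambda p:np.hypot(q[:,0]-p[0],q[:,1]-p[1])-p[2],[.64,-.015,.108],loss='soft_l1',f_scale=.002).x; print('tt',s)
m=(z>0.07)&(z<0.1)&(np.hypot(P[...,0]-.604,P[...,1]+.134)<.03); print('post',np.nanmedian(P[m],0),m.sum())
# head top
m=(z>0.15)&(z<0.17)&(np.hypot(P[...,0]-.57,P[...,1]-.37)<.09); print(cv2.minAreaRect((P[m][:,:2]*1000).astype(np.float32)), m.sum())
m=(z>0.115)&(z<0.14)&(np.hypot(P[...,0]-.46,P[...,1]-.36)<.09); print(cv2.minAreaRect((P[m][:,:2]*1000).astype(np.float32)), m.sum())
for v in range(222,268,4): print(v,[ '%.3f,%.3f,%.3f'%tuple(P[v,u]) for u in range(94,122,2) if P[v,u,2]>.06])
E
```

```text
px [219.6323 240.8161] n 223 xy 0.4853 0.0548 LxW 60 33 longaxis 0.336 z [0.0314 0.0365 0.0438]
px [250.1081 241.1486] n 222 xy 0.4846 -0.0336 LxW 58 29 longaxis 0.014 z [0.0281 0.0342 0.0397]
tt [ 0.6386 -0.0149  0.1071]
post [ 0.6037 -0.135   0.0916] 30
((565.4461669921875, 371.6036071777344), (78.86544799804688, 73.558349609375), 5.882516384124756) 773
((476.65496826171875, 358.3375244140625), (133.189453125, 61.181846618652344), 6.2487664222717285) 675
222 ['0.528,0.381,0.152', '0.528,0.374,0.155', '0.528,0.369,0.156', '0.529,0.365,0.153', '0.529,0.360,0.151', '0.529,0.355,0.150', '0.529,0.349,0.151', '0.529,0.344,0.151', '0.529,0.343,0.136', '0.530,0.343,0.118', '0.530,0.341,0.105', '0.531,0.340,0.086']
226 ['0.518,0.383,0.126', '0.518,0.378,0.124', '0.519,0.373,0.125', '0.519,0.366,0.128', '0.519,0.362,0.124', '0.519,0.356,0.126', '0.519,0.351,0.124', '0.519,0.351,0.105']
230 ['0.508,0.383,0.124', '0.508,0.378,0.125', '0.508,0.371,0.129', '0.508,0.366,0.129', '0.508,0.361,0.125', '0.508,0.356,0.123', '0.508,0.350,0.127', '0.508,0.348,0.116']
234 ['0.497,0.382,0.127', '0.497,0.3
[... 841 characters left out ...]
,0.099']
254 ['0.443,0.381,0.122', '0.444,0.374,0.127', '0.444,0.369,0.127', '0.444,0.363,0.129', '0.444,0.358,0.128', '0.444,0.354,0.123', '0.444,0.348,0.124']
258 ['0.433,0.380,0.124', '0.433,0.373,0.130', '0.433,0.369,0.126', '0.433,0.362,0.130', '0.433,0.357,0.128', '0.433,0.352,0.129', '0.433,0.349,0.120', '0.433,0.346,0.111']
262 ['0.422,0.373,0.126', '0.422,0.368,0.125', '0.422,0.363,0.126', '0.423,0.357,0.127', '0.423,0.351,0.129', '0.423,0.346,0.127', '0.422,0.343,0.119', '0.421,0.344,0.097']
266 ['0.412,0.382,0.131', '0.412,0.378,0.126', '0.412,0.373,0.126', '0.412,0.368,0.126', '0.412,0.362,0.128', '0.413,0.355,0.134', '0.412,0.351,0.127', '0.412,0.347,0.123', '0.411,0.347,0.104']
```

```bash
python3 - <<'E'
from h import *
f=dict(np.load('/tmp/top0.npz')); P=cloud(f); x,y,z=P[...,0],P[...,1],P[...,2]
# grip rows
im=f['image'].astype(int).sum(-1)
for v in range(226,268,3):
    us=[u for u in range(88,125) if z[v,u]>.117]
    print(v,'x %.3f'%np.nanmedian(x[v,us]),'yL %.4f yR %.4f'%(max(y[v,us]),min(y[v,us])),[im[v,u] for u in us])
# head depth edge
m=((z>0.145)&(z<.17)&(abs(x-.57)<.06)&(abs(y-.37)<.07)).astype(np.uint8)
for lo,hi in((.15,.165),(.005,.03)):
    mm=((z>lo)&(z<hi)&(abs(x-.57)<.12)&(abs(y-.36)<.13)&((im<330)|(hi>.1))).astype(np.uint8)
    n,l,st,c=cv2.connectedComponentsWithStats(mm); i=1+np.argmax(st[1:,4]); q=P[l==i]
    rc=cv2.minAreaRect((q[:,:2]*1000).astype(np.float32)); print(rc, np.median(q[:,2])); print(cv2.boxPoints(rc))
# drawer: box top plane, knob
mm=((z>.068)&(z<.09)&(y<-.2)&(y>-.65)&(x>.4)).astype(np.uint8)
n,l,st,c=cv2.connectedComponentsWithStats(mm); i=1+np.argmax(st[1:,4]); q=P[l==i]
rc=cv2.minAreaRect((q[:,:2]*1000).astype(np.float32)); print('box',rc,np.median(q[:,2]),cv2.boxPoints(rc))
mm=((z>.055)&(z<.072)&(y<-.2)&(y>-.55)&(x>.35)&(x<.52)).astype(np.uint8)
n,l,st,c=cv2.connectedComponentsWithStats(mm)
for i in range(1,n):
  if st[i,4]>20:
    q=P[l==i]; print('front',c[i],st[i,4],cv2.minAreaRect((q[:,:2]*1000).astype(np.float32)))
mm=((z>.008)&(z<.028)&(y<-.2)&(y>-.55)&(x>.4)&(x<.62)).astype(np.uint8)
n,l,st,c=cv2.connectedComponentsWithStats(mm)
for i in range(1,n):
  if st[i,4]>100:
    q=P[l==i]; print('floor',c[i],st[i,4],cv2.minAreaRect((q[:,:2]*1000).astype(np.float32)),np.median(q[:,2]))
E
```

```text
226 x 0.519 yL 0.3860 yR 0.3513 [np.int64(98), np.int64(93), np.int64(106), np.int64(95), np.int64(98), np.int64(101), np.int64(96), np.int64(90), np.int64(87), np.int64(319), np.int64(328), np.int64(325), np.int64(244), np.int64(140)]
229 x 0.511 yL 0.3846 yR 0.3490 [np.int64(94), np.int64(94), np.int64(106), np.int64(100), np.int64(101), np.int64(97), np.int64(92), np.int64(91), np.int64(91), np.int64(177), np.int64(310), np.int64(332), np.int64(321), np.int64(396), np.int64(273)]
232 x 0.503 yL 0.3844 yR 0.3470 [np.int64(96), np.int64(98), np.int64(102), np.int64(102), np.int64(97), np.int64(98), np.int64(99), np.int64(98), np.int64(84), np.int64(80), np.int64(75), np.int64(73), np.int64(236), np.int64(541), np.int64(447), np.int64(269)]
235 x 0.494 yL 0.3857 yR 0.3420 [np.int64(146), np.int64(90), np.int64(99), np.int64(100), np.int64(103), np.int64(97), np.int64(93), np.int64(93), np.int64(89), np.int64(75), np.int64(78), np.int64(78), np.int64(541), np.int64(447), np.int64(272)]
238 x 0.486 yL 0.3841 yR 0.3422 [np.int64(201), np.int64(96), np.int64(95), np.int64(108), np.int64(
[... 2461 characters left out ...]
25195312, 385.35443115234375), (151.29566955566406, 151.92323303222656), 5.844405651092529) 0.012738308158567326
[[496.8012 453.2182]
 [512.2712 302.0847]
 [662.7805 317.4907]
 [647.3105 468.6242]]
box ((646.677734375, -446.4106750488281), (271.5975646972656, 252.26695251464844), 59.895137786865234) 0.07858686544533926 [[ 469.444  -500.6248]
 [ 687.6824 -627.158 ]
 [ 823.9114 -392.1965]
 [ 605.673  -265.6634]]
front [353.6778 258.9227] 388 ((440.137939453125, -325.83026123046875), (246.7716522216797, 12.794041633605957), 59.716163635253906)
floor [359.6615 243.408 ] 2213 ((482.83380126953125, -354.56396484375), (230.92514038085938, 82.39285278320312), 59.892242431640625) 0.016797012714577335
```

```bash
python3 -m handwheel '[[1.36,4.73,0,-0.01],[1.36,4.73,0,-0.01],[1.36,4.73,0,-0.01],[1.36,4.73,0,-0.01],[1.36,4.73,0,-0.01],[1.36,4.73,0,-0.01],[1.36,4.73,0,-0.01],[1.36,4.73,0,-0.01],[1.36,4.73,0,-0.01],[1.36,4.73,0,-0.01],[1.36,4.73,0,-0.01],[1.36,4.73,0,0],[1.36,4.73,0,0],[1.36,4.73,0,0],[0,0,0,0],[0,0,0,0]]' 0.32
```

```text
t: 1.7
eef_pos: [0.4795, 0.0534, 0.4041]
ee_rot: [-3.142, -0.001, -2.806]
force: [0.1, -0.9, -0.2]
width: 0.0598
```

```bash
python3 - <<'E'
from h import *
f=grab('top'); save(f,'top1.png'); P=cloud(f); blobs(brown(f,P,0.2,0.9,-0.65,0.65,.012),P)
f=grab('scene'); save(f,'scene1.png'); P=cloud(f); blobs(brown(f,P,0.3,0.9,-0.25,0.25),P,20)
E
```

```text
px [153.4419 154.0233] n 43 xy 0.7320 0.2538 LxW 46 4 longaxis 2.835 z [0.018  0.0336 0.0472]
px [ 29.9017 187.7831] n 295 xy 0.6280 0.6145 LxW 184 62 longaxis 0.019 z [0.0308 0.039  0.0513]
px [ 38.7029 191.2826] n 138 xy 0.6186 0.5957 LxW 172 52 longaxis 3.102 z [0.0129 0.0173 0.0273]
px [332.2077 217.2623] n 183 xy 0.5527 -0.2640 LxW 240 100 longaxis 0.061 z [0.0179 0.0384 0.0685]
px [351.1084 213.6024] n 83 xy 0.5676 -0.3225 LxW 40 17 longaxis 1.042 z [0.0414 0.0506 0.0702]
px [370.0602 225.3976] n 83 xy 0.5339 -0.3785 LxW 32 17 longaxis 1.027 z [0.0385 0.055  0.0608]
px [388.9634 236.6585] n 82 xy 0.5028 -0.4339 LxW 30 18 longaxis 0.951 z [0.0359 0.049  0.0554]
px [370.6441 271.9492] n 59 xy 0.4049 -0.3753 LxW 114 2 longaxis 1.044 z [0.0312 0.0533 0.0689]
px [260.9815 199.1019] n 108 xy 0.4899 -0.0298 LxW 51 31 longaxis 3.068 z [0.0299 0.0343 0.0381]
px [288.0597 204.5224] n 134 xy 0.4934 0.0559 LxW 56 27 longaxis 0.325 z [0.0281 0.0368 0.0433]
```

View pics/top1.png

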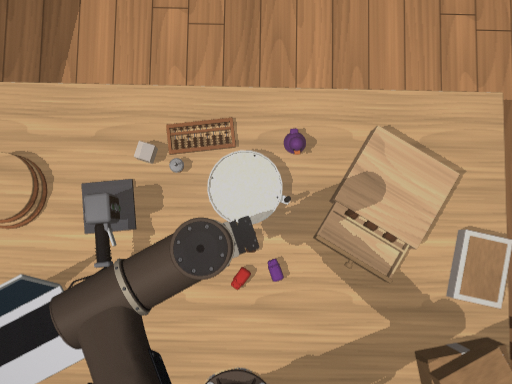

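View pics/scene1.png

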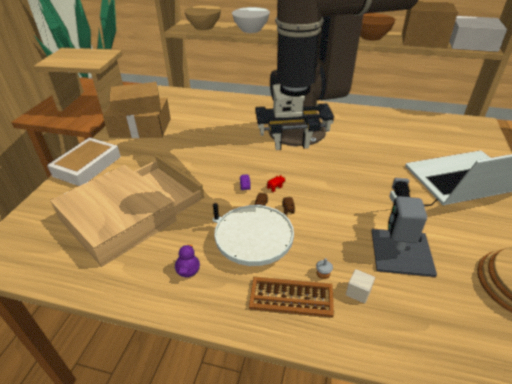

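The two animals haven't moved (scene 261,199 and 288,204). The area the arm was hiding holds only an empty tray and a carton. Next: descend on animal 1.

```bash
python3 -m handwheel '[[0,0,-4,0],[0,0,-4,0],[0,0,-4,0],[0,0,-4,0],[0,0,-3,0],[0,0,-2,0],[0,0,-1,0],[0,0,0,0],[0,0,0,0]]' 0.32 && python3 -m handwheel '[[0,0,0,0],[0,0,0,0],[0,0,0,0],[0,0,0,0],[0,0,0,0],[0,0,0,0]]' 1 15
```

```text
t: 2.7
eef_pos: [0.48, 0.0519, 0.1855]
ee_rot: [-3.142, 0.001, -2.809]
force: [0.2, -0.8, -0.6]
width: 0.0595
t: 3.3
eef_pos: [0.4797, 0.0525, 0.1851]
ee_rot: [3.142, 0.001, -2.809]
force: [-1.8, 0.8, 6.4]
width: 0.034
```

```bash
python3 -m handwheel '[[0,0,2,0],[0,0,4,0],[0,0,4,0],[2,-0.25,2,-0.03],[3,-0.5,0,-0.08],[4,-0.6,0,-0.08],[4,-0.6,0,-0.08],[2.3,-0.3,0,-0.066],[0,0,0,0],[0,0,0,0],[0,0,0,0]]' && python3 - <<'E'
from h import *
f=grab('scene'); save(f,'s2.png')
E
```

```text
t: 4.4
eef_pos: [0.6318, 0.0298, 0.3044]
ee_rot: [-3.141, -0.001, 3.139]
force: [-1.1, 0.5, -0.7]
width: 0.0339
```

View pics/s2.png

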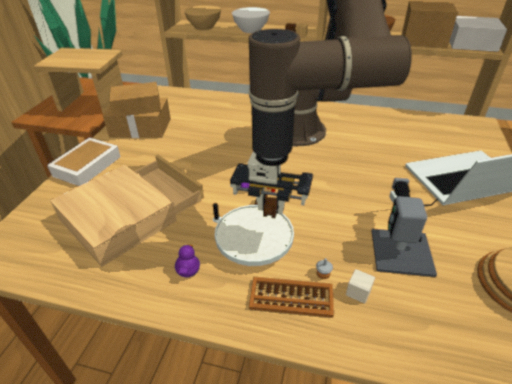

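Held upright at (270,203). Lower it to TCP z 0.228, then release.

```bash
python3 -m handwheel '[[0,0,-3,0],[0,0,-2.5,0],[0,0,-1,0],[0,0,-0.5,0],[0,0,-0.4,0],[0,0,-0.2,0],[0,0,0,0],[0,0,0,0]]' && python3 -m handwheel '[[0,0,0,0],[0,0,0,0],[0,0,0,0],[0,0,0,0]]' 0.36 && python3 -m handwheel '[[0,0,1,0],[0,0,3,0],[0,0,4,0],[-4,-1.5,3,0],[-4,-1.5,0,0],[-3.4,-1.4,0,0],[-4,-2,0,0],[0,0,0,0],[0,0,0,0]]' 0.32; python3 - <<'E'
from h import *
f=grab('top'); save(f,'t3.png'); P=cloud(f); blobs(brown(f,P,0.4,0.75,-0.2,0.2),P)
f=grab('scene'); save(f,'s3.png'); P=cloud(f); blobs(brown(f,P,0.4,0.75,-0.2,0.2),P,20)
E
```

```text
t: 5.25
eef_pos: [0.6328, 0.0299, 0.2294]
ee_rot: [3.141, 0.001, 3.138]
force: [0.2, -0.0, -1.5]
width: 0.0335
t: 5.65
eef_pos: [0.6326, 0.0298, 0.2288]
ee_rot: [3.142, 0.0, 3.138]
force: [0.1, -0.2, 1.0]
width: 0.0551
t: 6.55
eef_pos: [0.4797, -0.034, 0.3388]
ee_rot: [3.141, 0.002, 3.138]
force: [0.6, -0.0, 0.7]
width: 0.0596
px [228.7319 186.7447] n 235 xy 0.6371 0.0303 LxW 60 33 longaxis 3.107 z [0.073  0.078  0.0856]
px [261.0769 199.0769] n 104 xy 0.4878 -0.0289 LxW 48 30 longaxis 3.072 z [0.0305 0.0346 0.038 ]
px [215.7586 207.8276] n 29 xy 0.6077 -0.1329 LxW 15 11 longaxis 1.692 z [0.065  0.0828 0.0934]
px [269.8929 228.801 ] n 196 xy 0.6460 0.0323 LxW 56 33 longaxis 3.036 z [0.0672 0.0786 0.0853]
```

View pics/s3.png

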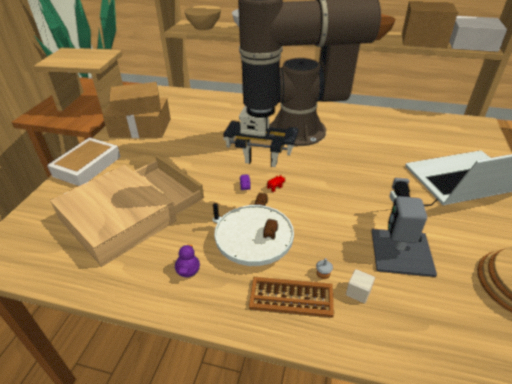

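View pics/t3.png

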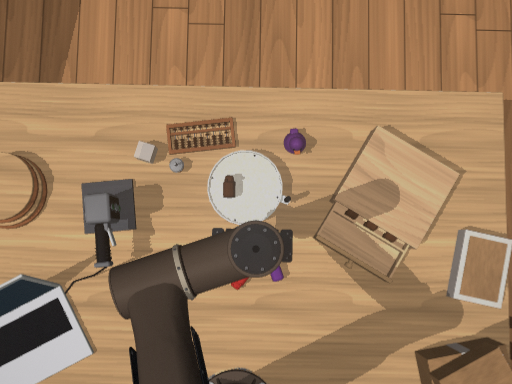

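Animal 1 stands on the table at (.637,.030). Animal 2 is still at scene (261,199), unchanged.

```bash
python3 -m handwheel '[[-0.1,0,-4,0],[0,0,-4,0],[0,0,-4,0],[0,0,-2,0],[0,0,-1,0],[0,0,-0.4,0],[0,0,0,0],[0,0,0,0]]' 0.32 && python3 -m handwheel '[[0,0,0,0],[0,0,0,0],[0,0,0,0],[0,0,0,0],[0,0,0,0]]' 1 15 && python3 -m handwheel '[[0,0,2,0],[0,0,4,0],[0,0,4,0],[2,-0.3,2,0],[4,-0.6,0,0],[4,-0.7,0,0],[3.4,-0.6,0,0],[2,-0.4,0,0],[0,0,0,0],[0,0,0,0],[0,0,0,0]]'; python3 - <<'E'
from h import *
f=grab('scene'); save(f,'s4.png')
E
```

```text
t: 7.45
eef_pos: [0.48, -0.0333, 0.1843]
ee_rot: [3.141, 0.002, 3.139]
force: [-0.8, 0.9, 0.1]
width: 0.0596
t: 7.95
eef_pos: [0.4794, -0.0335, 0.1838]
ee_rot: [3.141, 0.001, 3.138]
force: [-1.6, 0.0, 5.9]
width: 0.0339
t: 9.05
eef_pos: [0.6324, -0.0595, 0.3031]
ee_rot: [3.142, -0.001, 3.138]
force: [-0.5, -0.6, -0.0]
width: 0.0339
```

View pics/s4.png

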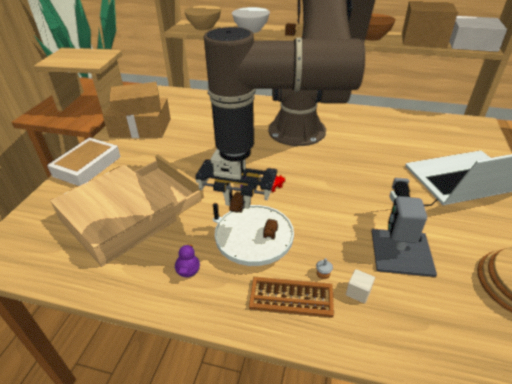

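Animal 2 is held at (237,203). Set it down beside animal 1.

```bash
python3 -m handwheel '[[0,0,-3,0],[0,0,-2.5,0],[0,0,-1,0],[0,0,-0.5,0],[0,0,-0.4,0],[0,0,-0.2,0],[0,0,0,0],[0,0,0,0]]' && python3 -m handwheel '[[0,0,0,0],[0,0,0,0],[0,0,0,0],[0,0,0,0]]' 0.36 && python3 -m handwheel '[[0,0,1,0],[0,0,3,0],[0,0,4,0],[-2,4,4,0],[-2,4,0,0],[-2,4,0,0],[-2,4,0,0],[-2,4,0,0],[-1,4,0,0],[-1,4,0,0],[-1,4,0,0],[-1,4,0,0],[-1,4,0,0],[0,2,0,0],[0,0,0,0],[0,0,0,0],[0,0,0,0]]' ; python3 - <<'E'
from h import *
f=grab('top'); save(f,'t5.png'); P=cloud(f); blobs(brown(f,P,0.4,0.75,-0.2,0.2),P)
f=grab('scene'); save(f,'s5.png'); P=cloud(f); blobs(brown(f,P,0.4,0.75,-0.2,0.2),P,20)
E
```

```text
t: 9.9
eef_pos: [0.6335, -0.0595, 0.2281]
ee_rot: [3.141, 0.001, 3.138]
force: [0.3, 0.5, -0.6]
width: 0.0338
t: 10.3
eef_pos: [0.6333, -0.0596, 0.2275]
ee_rot: [3.142, 0.0, 3.138]
force: [-0.4, -0.3, 0.1]
width: 0.0553
t: 12.0
eef_pos: [0.4868, 0.3528, 0.3409]
ee_rot: [-3.141, -0.0, 3.138]
force: [-0.2, -0.1, -0.0]
width: 0.0566
px [228.6042 186.5958] n 240 xy 0.6410 0.0308 LxW 67 31 longaxis 0.020 z [0.0718 0.0779 0.086 ]
px [260.4355 187.0444] n 248 xy 0.6398 -0.0600 LxW 67 32 longaxis 0.002 z [0.0693 0.0755 0.081 ]
px [215.5909 208.5   ] n 22 xy 0.6106 -0.1326 LxW 13 8 longaxis 1.659 z [0.0592 0.083  0.0933]
px [238.2381 224.0048] n 210 xy 0.6438 -0.0556 LxW 58 30 longaxis 3.057 z [0.0645 0.0747 0.0792]
px [270.0701 228.4206] n 214 xy 0.6437 0.0331 LxW 57 32 longaxis 3.079 z [0.0639 0.0782 0.0853]
```

View pics/s5.png

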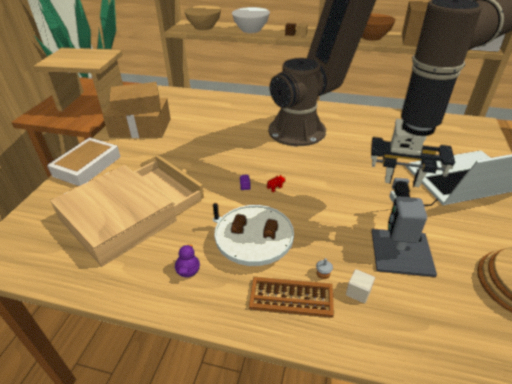

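View pics/t5.png

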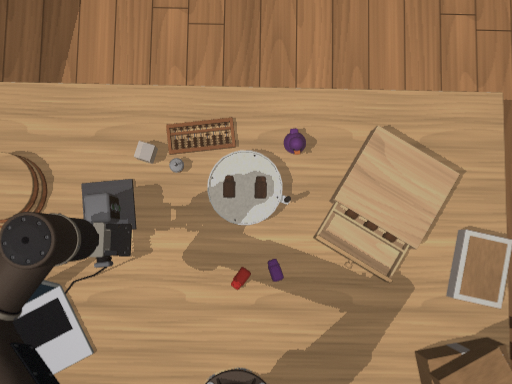

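Both animals stand on the table (scene 238,224 and 270,228). Straddle the grip now.

```bash
python3 -m handwheel '[[-0.7,0.4,0,0.05],[-0.68,0.47,0,0.052],[0,0,0,0],[0,0,0,0],[0,0,0,0]]' 0 && python3 -m handwheel '[[0,0,-1.5,0],[0,0,-2,0],[0,0,-2,0],[0,0,-1.2,0],[0,0,-0.5,0],[0,0,0,0],[0,0,0,0]]' ; python3 - <<'E'
from h import *
f=grab('scene'); save(f,'s6.png'); b=cv2.cvtColor(f['image'],cv2.COLOR_RGB2BGR)
cv2.imwrite('pics/s6c.png',cv2.resize(b[130:280,340:460],None,fx=4,fy=4))
E
```

```text
t: 12.6
eef_pos: [0.4731, 0.362, 0.3408]
ee_rot: [3.141, 0.0, -3.045]
force: [-0.3, -0.1, 0.1]
width: 0.0863
t: 13.3
eef_pos: [0.4731, 0.3627, 0.2695]
ee_rot: [3.141, 0.001, -3.043]
force: [1.2, -0.1, 0.5]
width: 0.0878
```

View pics/s6c.png

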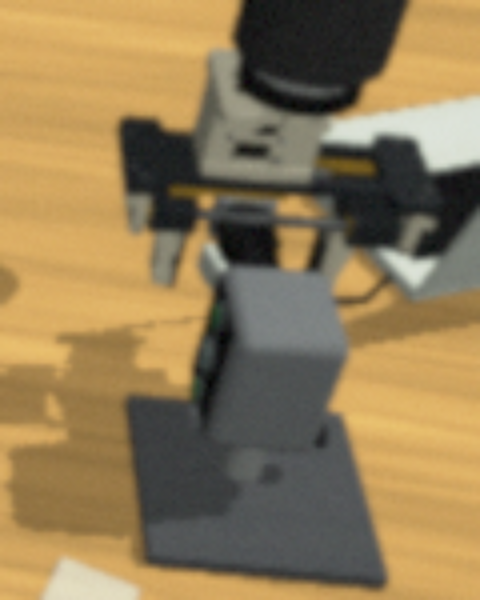

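The fingers straddle the grip and trigger (crop about (165,255) and (330,250)). Squeeze.

```bash
python3 -m handwheel '[[0,0,0,0],[0,0,0,0],[0,0,0,0],[0,0,0,0],[0,0,0,0],[0,0,0,0],[0,0,0,0]]' 1 25
```

```text
t: 14.05
eef_pos: [0.4719, 0.3646, 0.2683]
ee_rot: [3.137, 0.0, -3.043]
force: [-6.4, 12.5, -4.0]
width: 0.04
```

```bash
python3 -m handwheel '[[0,0,0,0],[0,0,0,0],[0,0,0,0],[0,0,0,0],[0,0,0,0],[0,0,0,0],[0,0,0,0],[0,0,0,0],[0,0,0,0],[0,0,0,0],[0,0,0,0],[0,0,0,0],[0,0,0,0],[0,0,0,0],[0,0,0,0],[0,0,0,0],[0,0,0,0]]'; python3 - <<'E'
from h import *
f=grab('scene'); save(f,'s7.png'); P=cloud(f); blobs(brown(f,P,0.4,0.75,-0.2,0.2),P,20)
E
python3 -m handwheel '[[0,0,0,0],[0,0,0,0],[0,0,0,0],[0,0,0,0],[0,0,0,0],[0,0,0,0]]' 0
```

```text
t: 15.75
eef_pos: [0.4719, 0.3648, 0.2684]
ee_rot: [3.137, 0.0, -3.042]
force: [-7.2, 10.4, -4.0]
width: 0.0404
px [238.165  223.9515] n 206 xy 0.6452 -0.0553 LxW 56 29 longaxis 3.109 z [0.0655 0.0749 0.0798]
px [270.0457 228.3927] n 219 xy 0.6439 0.0330 LxW 59 33 longaxis 3.022 z [0.0642 0.0783 0.0848]
t: 16.4
eef_pos: [0.4729, 0.3625, 0.2688]
ee_rot: [3.141, 0.0, -3.043]
force: [-1.2, 0.3, -0.6]
width: 0.0831
```

```bash
python3 -m handwheel '[[0,0,2,0],[0,0,4,0],[0,0,3,0],[1.2,-4.5,0,0.108],[1.2,-4.5,0,0.108],[1.2,-4.5,0,0.108],[1.2,-4.5,0,0.108],[1.2,-4.5,0,0.108],[1.2,-4.5,0,0.108],[1.2,-4.5,0,0.108],[1.2,-4.5,0,0.108],[1.2,-4.5,0,0.108],[1.2,-4.5,0,0.108],[1.05,-4.84,0,0.108],[0,0,0,0],[0,0,0,0],[0,0,0,0]]' 0.5 ; python3 - <<'E'
from h import *
f=grab('top'); save(f,'t8.png'); P=cloud(f); blobs(brown(f,P,0.4,0.75,-0.2,0.2),P)
f=grab('scene'); save(f,'s8.png'); P=cloud(f); blobs(brown(f,P,0.4,0.75,-0.2,0.2),P,20)
E
```

```text
t: 18.1
eef_pos: [0.6032, -0.1356, 0.3586]
ee_rot: [3.141, 0.0, -1.856]
force: [-0.8, 0.1, 0.2]
width: 0.0439
px [215.2069 209.7586] n 29 xy 0.6111 -0.1327 LxW 12 8 longaxis 1.759 z [0.0561 0.0747 0.0935]
px [238.1304 224.1159] n 207 xy 0.6468 -0.0557 LxW 55 29 longaxis 3.014 z [0.0642 0.0742 0.0796]
px [269.8103 228.9179] n 195 xy 0.6462 0.0324 LxW 53 32 longaxis 2.993 z [0.0643 0.0789 0.0856]
```

View pics/s8.png

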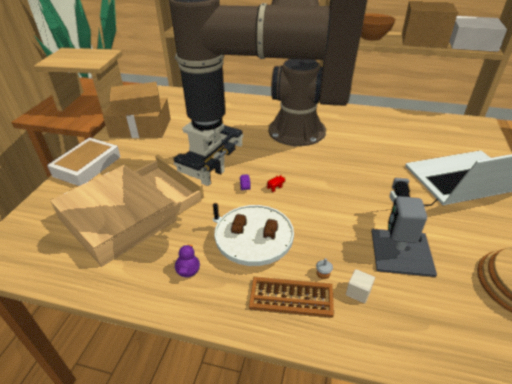

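```bash
python3 -m handwheel '[[0,0,-3,0],[0,0,-4,0],[0,0,-3,0],[0,0,-1.5,0],[0,0,-0.6,0],[0,0,0,0],[0,0,0,0]]' 0.5 && python3 -m handwheel '[[0,0,0,0],[0,0,0,0],[0,0,0,0]]' 0.73 5; python3 - <<'E'
import numpy as np
C=np.array([.6386,-.0149]);r0=np.array([.6033,-.1359])-C
n=18; th=np.linspace(0,-np.pi/2,n+1)
# smooth profile
s=np.linspace(0,1,n+1); th=-np.pi/2*(s*s*(3-2*s))
p=[C+np.array([[np.cos(t),-np.sin(t)],[np.sin(t),np.cos(t)]])@r0 for t in th]
d=np.diff(p,axis=0)*100
print([[round(a,2),round(b,2),0,round(c,3)] for (a,b),c in zip(d,np.diff(th))],p[-1])
E
```

```text
t: 18.9
eef_pos: [0.6039, -0.1354, 0.2389]
ee_rot: [-3.14, 0.0, -1.854]
force: [1.0, -0.5, 0.6]
width: 0.0438
t: 19.2
eef_pos: [0.6034, -0.136, 0.2385]
ee_rot: [-3.14, 0.0, -1.855]
force: [0.4, 0.2, -0.5]
width: 0.0263
[[np.float64(-0.17), np.float64(0.05), 0, np.float64(-0.014)], [np.float64(-0.48), np.float64(0.16), 0, np.float64(-0.04)], [np.float64(-0.73), np.float64(0.28), 0, np.float64(-0.062)], [np.float64(-0.93), np.float64(0.44), 0, np.float64(-0.082)], [np.float64(-1.07), np.float64(0.63), 0, np.float64(-0.098)], [np.float64(-1.12), np.float64(0.83), 0, np.float64(-0.111)], [np.float64(-1.11), np.float64(1.04), 0, np.float64(-0.121)], [np.float64(-1.03), np.float64(1.23), 0, np.float64(-0.127)], [np.float64(-0.88), np.float64(1.39), 0, np.float64(-0.13)], [np.float64(-0.69), np.float64(1.49), 0, np.float64(-0.13)], [np.float64(-0.48), np.float64(1.53), 0, np.float64(-0.127)], [np.float64(-0.28), np.float64(1.49), 0, np.float64(-0.121)], [np.float64(-0.09), np.float64(1.39), 0, np.float64(-0.111)], [np.float64(0.05), np.float64(1.23), 0, np.float64(-0.098)], [np.float64(0.13), np.float64(1.02), 0, np.float64(-0.082)], [np.float64(0.16), np.float64(0.77), 0, np.float64(-0.062)], [np.float64(0.12), np.float64(0.49), 0, np.float64(-0.04)], [np.float64(0.05), np.float64(0.17), 0, np.float64(-0.014)]] [0.5176 0.0204]
```

```bash
python3 -m handwheel '[[-0.09,0.03,0,-0.007],[-0.09,0.03,0,-0.007],[-0.24,0.08,0,-0.02],[-0.24,0.08,0,-0.02],[-0.36,0.14,0,-0.031],[-0.36,0.14,0,-0.031],[-0.47,0.22,0,-0.041],[-0.47,0.22,0,-0.041],[-0.53,0.31,0,-0.049],[-0.53,0.31,0,-0.049],[-0.56,0.42,0,-0.056],[-0.56,0.42,0,-0.056],[-0.55,0.52,0,-0.06],[-0.55,0.52,0,-0.06],[-0.52,0.61,0,-0.063],[-0.52,0.61,0,-0.063],[-0.44,0.7,0,-0.065],[-0.44,0.7,0,-0.065]]' && python3 -m handwheel '[[-0.34,0.75,0,-0.065],[-0.34,0.75,0,-0.065],[-0.24,0.77,0,-0.064],[-0.24,0.77,0,-0.064],[-0.14,0.75,0,-0.061],[-0.14,0.75,0,-0.061],[-0.04,0.7,0,-0.055],[-0.04,0.7,0,-0.055],[0.02,0.62,0,-0.049],[0.02,0.62,0,-0.049],[0.07,0.51,0,-0.041],[0.07,0.51,0,-0.041],[0.08,0.38,0,-0.031],[0.08,0.38,0,-0.031],[0.06,0.24,0,-0.02],[0.06,0.24,0,-0.02],[0.02,0.09,0,-0.007],[0.02,0.09,0,-0.007],[0,0,0,0]]'; python3 - <<'E'
from h import *
f=grab('scene'); save(f,'s9.png'); P=cloud(f); blobs(brown(f,P,0.4,0.8,-0.2,0.2),P,20)
E
```

```text
t: 21.0
eef_pos: [0.5278, -0.0751, 0.2378]
ee_rot: [-3.141, 0.0, -2.643]
force: [0.3, -0.3, -0.7]
width: 0.0238
t: 22.9
eef_pos: [0.5179, 0.0209, 0.2378]
ee_rot: [3.142, 0.0, 2.858]
force: [0.1, -0.1, 0.3]
width: 0.0238
px [258.2429 216.4899] n 247 xy 0.6007 -0.0110 LxW 60 30 longaxis 1.549 z [0.0582 0.0733 0.0795]
px [250.4312 238.5576] n 269 xy 0.6894 -0.0090 LxW 59 29 longaxis 1.580 z [0.0599 0.0762 0.0838]
```

View pics/s9.png

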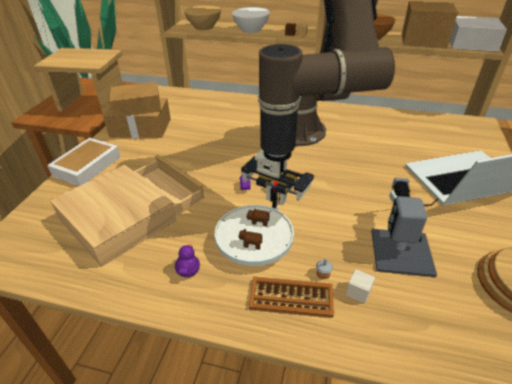

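```bash
python3 -m handwheel '[[0,0,0,0],[0,0,0,0]]' 0.5 && python3 -m handwheel '[[0,0,2,0],[0,0,4,0],[0,0,4,0],[-0.5,2,2,0],[-0.5,4,0,0.05],[-0.5,4,0,0.05],[-0.5,4,0,0.05],[-0.5,4,0,0.05],[-0.5,4,0,0.05],[-0.5,4,0,0.05],[-0.5,4,0,0.05],[-0.5,3,0,0.032],[0,1.15,0,0],[0,0,0,0],[0,0,0,0]]' 0; python3 - <<'E'
from h import *
f=grab('top'); save(f,'t10.png'); P=cloud(f); blobs(brown(f,P,0.4,0.8,-0.2,0.2),P)
z=P[...,2]; m=(z>0.08)&(z<0.1)&(np.hypot(P[...,0]-.518,P[...,1]-.02)<.05); q=np.nanmedian(P[m],0); print('post',q,m.sum())
a=np.arctan2(q[1]+.0149,q[0]-.6386)-np.arctan2(-.1359+.0149,.6033-.6386); print('turn',(a+np.pi)%(2*np.pi)-np.pi)
E
```

```text
t: 23.15
eef_pos: [0.5179, 0.0208, 0.2377]
ee_rot: [-3.142, -0.0, 2.858]
force: [-0.4, 0.2, 0.2]
width: 0.0345
t: 24.65
eef_pos: [0.4729, 0.3618, 0.3574]
ee_rot: [-3.141, -0.001, -3.043]
force: [-0.9, -0.8, -0.6]
width: 0.0875
px [243.7479 170.6239] n 234 xy 0.6855 -0.0137 LxW 60 38 longaxis 1.591 z [0.0726 0.0781 0.0843]
px [243.7218 202.1855] n 248 xy 0.5956 -0.0143 LxW 63 37 longaxis 1.589 z [0.0695 0.0758 0.0812]
post [0.5173 0.0176 0.0922] 27
turn -1.5485061399110185
```

View pics/t10.png

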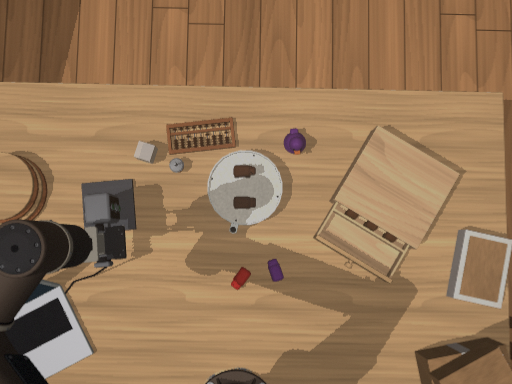

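The table has turned a quarter; the post is now at (234,229), and the animals are upright at (244,170) and (244,202). Second scan.

```bash
python3 -m handwheel '[[0,0.05,-3,0],[0,0,-3,0],[0,0,-2,0],[0,0,-0.8,0],[0,0,0,0],[0,0,0,0]]' 0 && python3 -m handwheel '[[0,0,0,0],[0,0,0,0],[0,0,0,0],[0,0,0,0],[0,0,0,0],[0,0,0,0],[0,0,0,0],[0,0,0,0],[0,0,0,0],[0,0,0,0],[0,0,0,0],[0,0,0,0],[0,0,0,0],[0,0,0,0],[0,0,0,0],[0,0,0,0],[0,0,0,0],[0,0,0,0],[0,0,0,0],[0,0,0,0]]' 1 25 && python3 -m handwheel '[[0,0,0,0],[0,0,0,0],[0,0,0,0],[0,0,0,0]]'; python3 - <<'E'
from h import *
f=grab('scene'); save(f,'s11.png'); P=cloud(f); blobs(brown(f,P,0.4,0.8,-0.2,0.2),P,20)
E
python3 -m handwheel '[[0,0,0,0],[0,0,0,0],[0,0,0,0],[0,0,0,0],[0,0,0,0],[0,0,0,0]]' 0
```

```text
t: 25.3
eef_pos: [0.4734, 0.3627, 0.2709]
ee_rot: [3.141, 0.001, -3.043]
force: [1.4, -0.5, -0.0]
width: 0.0877
t: 27.3
eef_pos: [0.472, 0.3648, 0.2694]
ee_rot: [3.138, -0.0, -3.042]
force: [-7.6, 9.6, -3.2]
width: 0.0407
t: 27.7
eef_pos: [0.472, 0.3649, 0.2694]
ee_rot: [3.138, -0.0, -3.042]
force: [-6.7, 8.5, -2.4]
width: 0.0404
px [274.5676 197.6216] n 37 xy 0.5205 0.0191 LxW 15 14 longaxis 2.461 z [0.0552 0.0757 0.0937]
px [258.2645 216.6198] n 242 xy 0.6011 -0.0113 LxW 59 28 longaxis 1.614 z [0.0566 0.073  0.0791]
px [250.5971 238.4139] n 273 xy 0.6907 -0.0089 LxW 59 27 longaxis 1.567 z [0.0601 0.0769 0.0833]
t: 28.35
eef_pos: [0.473, 0.363, 0.2699]
ee_rot: [3.141, 0.0, -3.043]
force: [-0.1, -1.0, 0.1]
width: 0.0829
```

Second scan is done and released. Go for the far animal, with the jaw along x.

```bash
python3 -m handwheel '[[0,0,2,0],[0,0,4,0],[0,0,3,0],[2,-3.7,0,0.147],[2,-3.7,0,0.147],[2,-3.7,0,0.147],[2,-3.7,0,0.147],[2,-3.7,0,0.147],[2,-3.7,0,0.147],[2,-3.7,0,0.147],[2,-3.7,0,0.147],[2,-3.7,0,0.147],[2,-3.7,0,0.147],[1,-0.2,0,0],[0,0,0,0],[0,0,0,0],[0,0,0,0]]' 0.32; python3 - <<'E'
from h import *
f=grab('scene'); save(f,'s12.png'); P=cloud(f); blobs(brown(f,P,0.4,0.8,-0.2,0.2),P,20)
E
```

```text
t: 30.05
eef_pos: [0.6823, -0.0079, 0.3599]
ee_rot: [3.142, 0.0, -1.573]
force: [0.3, 0.8, -0.8]
width: 0.0597
px [275.25 197.2 ] n 20 xy 0.5214 0.0202 LxW 14 10 longaxis 0.828 z [0.056  0.0816 0.0938]
px [258.9619 217.0048] n 210 xy 0.6019 -0.0108 LxW 61 28 longaxis 1.597 z [0.057  0.0724 0.0794]
px [250.3577 238.5654] n 260 xy 0.6911 -0.0091 LxW 59 27 longaxis 1.557 z [0.0597 0.0768 0.0831]
```

View pics/s12.png

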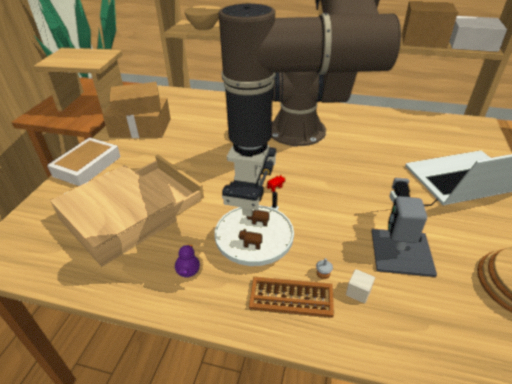

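```bash
python3 -m handwheel '[[0.1,-0.1,-4,0],[0,0,-4,0],[0,0,-3,0],[0,0,-1.5,0],[0,0,-0.9,0],[0,0,0,0],[0,0,0,0]]' 0.32 && python3 -m handwheel '[[0,0,0,0],[0,0,0,0],[0,0,0,0],[0,0,0,0],[0,0,0,0]]' 1 15 && python3 -m handwheel '[[0,0,1,0],[0,0,4,0],[0,0,4,0],[0,0,3,0],[0,0,0,0]]'; python3 - <<'E'
from h import *
f=grab('top'); save(f,'t13.png'); P=cloud(f); z=P[...,2]
mm=((z>.008)&(z<.028)&(P[...,1]<-.2)&(P[...,1]>-.55)&(P[...,0]>.4)&(P[...,0]<.62)).astype(np.uint8)
n,l,st,c=cv2.connectedComponentsWithStats(mm)
for i in range(1,n):
  if st[i,4]>100:
    q=P[l==i]; print('floor',c[i],st[i,4],cv2.minAreaRect((q[:,:2]*1000).astype(np.float32)),np.median(q[:,2]))
mm=((z>.055)&(z<.072)&(P[...,1]<-.2)&(P[...,1]>-.55)&(P[...,0]>.35)&(P[...,0]<.52)).astype(np.uint8)
n,l,st,c=cv2.connectedComponentsWithStats(mm)
for i in range(1,n):
  if st[i,4]>20:
    q=P[l==i]; print('front',c[i],st[i,4],cv2.minAreaRect((q[:,:2]*1000).astype(np.float32)))
f=grab('scene'); save(f,'s13.png')
E
```

```text
t: 30.8
eef_pos: [0.6845, -0.0097, 0.2272]
ee_rot: [-3.139, 0.0, -1.573]
force: [0.2, 0.0, 0.5]
width: 0.0598
t: 31.3
eef_pos: [0.684, -0.01, 0.2263]
ee_rot: [-3.141, 0.0, -1.573]
force: [-0.5, 0.7, 2.8]
width: 0.034
t: 31.8
eef_pos: [0.685, -0.01, 0.3521]
ee_rot: [-3.133, 0.001, -1.573]
force: [0.9, -0.6, -0.1]
width: 0.0338
floor [359.5075 243.3877] 2203 ((482.7122802734375, -354.0336608886719), (230.17086791992188, 81.83694458007812), 59.81804656982422) 0.01669077750148679
front [353.8519 259.026 ] 385 ((440.13092041015625, -325.82073974609375), (246.05517578125, 12.466360092163086), 59.68760299682617)
```

View pics/s13.png

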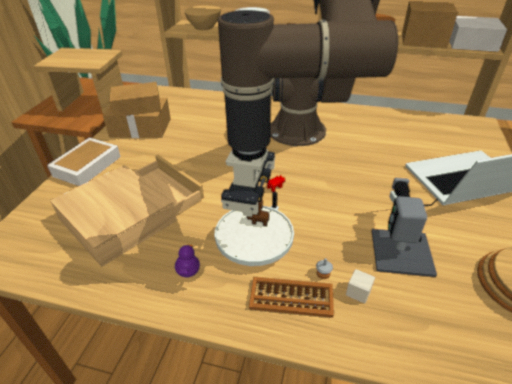

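```bash
python3 -m handwheel '[[-1,-2,0,0.05],[-2,-3.3,0,0.1],[-2,-3.3,0,0.1],[-2,-3.3,0,0.1],[-2,-3.3,0,0.1],[-2,-3.3,0,0.1],[-2,-3.3,0,0.1],[-2,-3.3,0,0.1],[-2,-3.3,0,0.1],[-2,-3.3,0,0.1],[-2,-3.3,0,0.097],[-1.33,-2.43,0,0],[-1,-1,0,0],[0,0,0,0],[0,0,0,0],[0,0,0,0]]'; python3 - <<'E'
from h import *
f=grab('scene'); save(f,'s14.png');P=cloud(f); blobs(brown(f,P,0.4,0.8,-0.2,0.2),P,20)
f=grab('top'); save(f,'t14.png')
E
```

```text
t: 33.5
eef_pos: [0.451, -0.3935, 0.3454]
ee_rot: [-3.142, 0.001, -0.526]
force: [0.4, -0.1, -0.3]
width: 0.0339
px [274.2759 197.6897] n 29 xy 0.5220 0.0182 LxW 14 7 longaxis 1.495 z [0.0607 0.078  0.0948]
px [258.1055 216.6624] n 237 xy 0.6018 -0.0101 LxW 60 28 longaxis 1.493 z [0.0579 0.0733 0.0792]
```

View pics/s14.png

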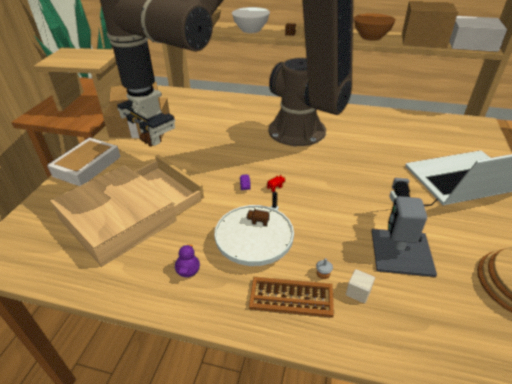

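View pics/t14.png

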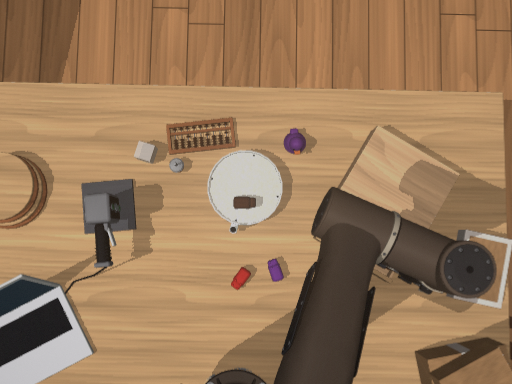

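```bash
python3 -m handwheel '[[0,0,-3,0],[0,0,-3,0],[0,0,-2,0],[0,0,0,0],[0,0,0,0]]'; python3 - <<'E'
from h import *
s=arm.get_state()
f=grab('scene'); b=cv2.cvtColor(f['image'],cv2.COLOR_RGB2BGR)
p=s['eef_pos']-[0,0,.178]; C=np.array([.482,-.354,.0165]); X=np.array([.865,-.5015,0]);Y=np.array([.5015,.865,0])
d=p-C; print('tip in drawer',d@X,d@Y,p[2])
cv2.imwrite('pics/s15.png',cv2.resize(b[90:270,40:230],None,fx=4,fy=4,interpolation=cv2.INTER_CUBIC))
E
```

```text
t: 34.1
eef_pos: [0.4512, -0.3941, 0.2661]
ee_rot: [3.141, 0.0, -0.525]
force: [0.3, -0.4, -0.0]
width: 0.0339
tip in drawer -0.0065869163215316745 -0.05011555872188894 0.08813985091470838
```

View pics/s15.png

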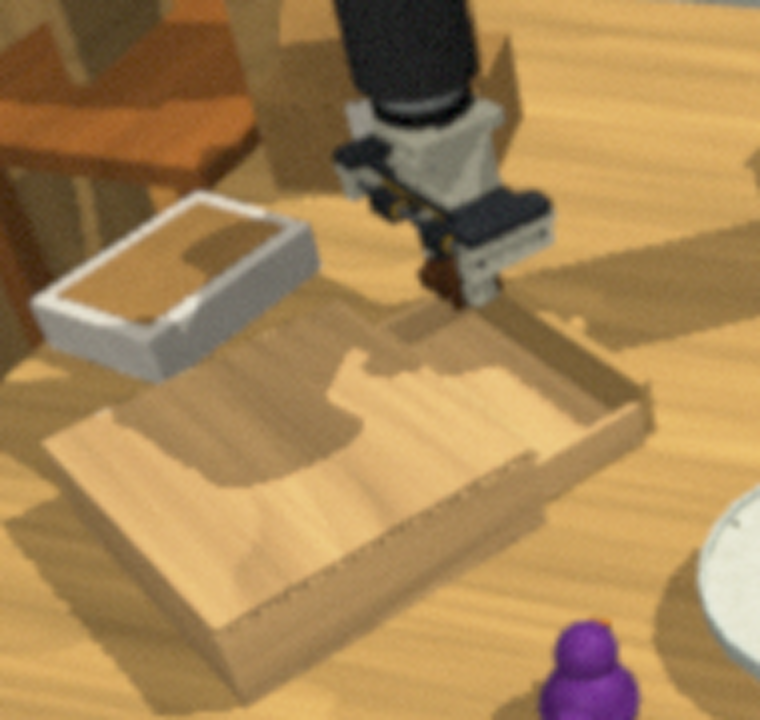

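The animal is visible in the jaws at crop (440,280), above the compartment. Lower it slowly.

```bash
python3 -m handwheel '[[0,0,-2,0],[0,0,-2,0],[0,0,-1,0],[0,0,-0.6,0],[0,0,-0.4,0],[0,0,-0.3,0],[0,0,0,0],[0,0,0,0]]'
```

```text
t: 34.95
eef_pos: [0.4507, -0.3944, 0.2032]
ee_rot: [3.142, -0.001, -0.526]
force: [-0.2, -0.8, -0.3]
width: 0.0341
```

```bash
python3 -m handwheel '[[0,0,-0.1,0],[0,0,-0.1,0],[0,0,0,0],[0,0,0,0]]' && python3 -m handwheel '[[0,0,0,0],[0,0,0,0],[0,0,0,0],[0,0,0,0]]' 0.38 && python3 -m handwheel '[[0,0,1,0],[0,0,3,0],[0,0,4,0],[0,0,4,0],[0.7,2,3,-0.05],[1.3,3.5,1,-0.1],[1.3,3.5,0,-0.1],[1.3,3.5,0,-0.1],[1.3,3.5,0,-0.1],[1.3,3.5,0,-0.1],[1.3,3.5,0,-0.1],[1.3,3.5,0,-0.1],[1.3,3.5,0,-0.1],[1.3,3.5,0,-0.1],[1.3,3.5,0,-0.097],[0.6,1.5,0,0],[0,0,0,0],[0,0,0,0],[0,0,0,0]]'; python3 - <<'E'
from h import *
s=arm.get_state()
f=grab('top'); save(f,'t16.png');P=cloud(f);blobs(brown(f,P,0.38,0.52,-0.5,-0.28),P)
b=cv2.cvtColor(f['image'],cv2.COLOR_RGB2BGR); cv2.imwrite('pics/t16c.png',cv2.resize(b[120:300,280:480],None,fx=4,fy=3.33,interpolation=cv2.INTER_CUBIC))
f=grab('scene'); save(f,'s16.png');P=cloud(f); blobs(brown(f,P,0.4,0.8,-0.2,0.2),P,20)
E
```

```text
t: 35.35
eef_pos: [0.4506, -0.3943, 0.2007]
ee_rot: [3.142, 0.0, -0.526]
force: [-0.6, -0.1, -0.8]
width: 0.034
t: 35.75
eef_pos: [0.4506, -0.3943, 0.2008]
ee_rot: [3.142, -0.0, -0.526]
force: [-0.4, -0.4, -0.0]
width: 0.0536
t: 37.65
eef_pos: [0.5931, -0.0102, 0.361]
ee_rot: [3.142, -0.0, -1.573]
force: [-1.5, -0.6, 0.5]
width: 0.0543
px [388.9157 236.6747] n 83 xy 0.5027 -0.4331 LxW 31 18 longaxis 1.033 z [0.0381 0.05   0.0567]
px [375.3452 255.373 ] n 252 xy 0.4505 -0.3941 LxW 62 32 longaxis 2.595 z [0.0424 0.0514 0.0586]
px [394.2241 263.7931] n 58 xy 0.4261 -0.4521 LxW 80 6 longaxis 2.688 z [0.0231 0.0306 0.0393]
px [258.0549 216.5907] n 237 xy 0.6016 -0.0107 LxW 59 28 longaxis 1.502 z [0.0591 0.0734 0.079 ]
```

View pics/t16c.png

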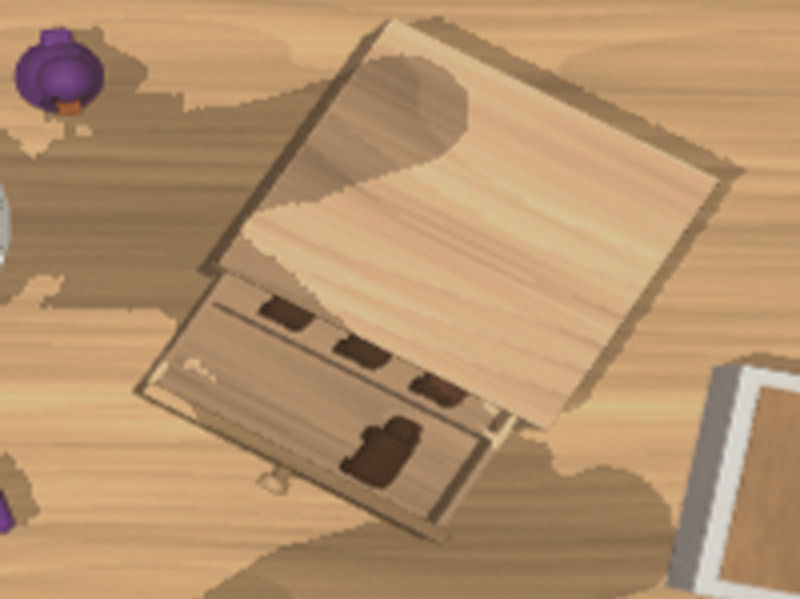

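View pics/s16.png

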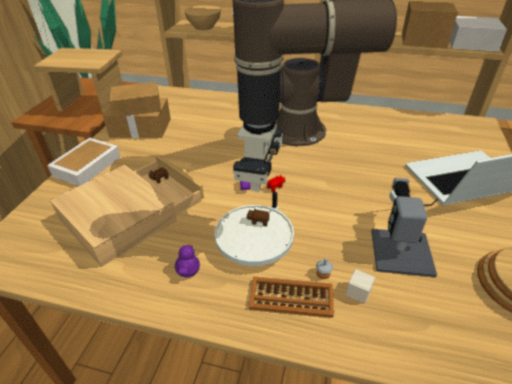

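Animal 1 stands in the drawer (crop 380,450). Pick animal 2.

```bash
python3 -m handwheel '[[0.1,0.05,-4,0],[0,0,-4,0],[0,0,-3,0],[0,0,-1.5,0],[0,0,-0.9,0],[0,0,0,0],[0,0,0,0]]' 0.32 && python3 -m handwheel '[[0,0,0,0],[0,0,0,0],[0,0,0,0],[0,0,0,0],[0,0,0,0]]' 1 15
```

```text
t: 38.45
eef_pos: [0.5949, -0.0091, 0.2276]
ee_rot: [-3.14, 0.0, -1.573]
force: [0.5, -0.9, 0.1]
width: 0.0594
t: 38.95
eef_pos: [0.5947, -0.0087, 0.2272]
ee_rot: [-3.141, 0.0, -1.573]
force: [0.1, 0.5, 3.3]
width: 0.0338
```

```bash
python3 -m handwheel '[[0,0,1,0],[0,0,4,0],[0,0,4,0],[0,0,3,0],[-0.5,-1.5,0,0.05],[-1,-3.3,0,0.1],[-1,-3.3,0,0.1],[-1,-3.3,0,0.1],[-1,-3.3,0,0.1],[-1,-3.3,0,0.1],[-1,-3.3,0,0.1],[-1,-3.3,0,0.1],[-1,-3.3,0,0.1],[-0.6,-1.4,0,0.1],[0,-0.7,0,0.097],[0,0,0,0],[0,0,0,0],[0,0,0,0]]' && python3 -m handwheel '[[0,0,-3,0],[0,0,-3,0],[0,0,-2,0],[0,0,0,0],[0,0,0,0]]'; python3 - <<'E'
from h import *
f=grab('scene'); b=cv2.cvtColor(f['image'],cv2.COLOR_RGB2BGR)
cv2.imwrite('pics/s17.png',cv2.resize(b[90:270,40:230],None,fx=4,fy=3.3,interpolation=cv2.INTER_CUBIC))
E
```

```text
t: 40.75
eef_pos: [0.5036, -0.3083, 0.3469]
ee_rot: [-3.141, -0.0, -0.528]
force: [-0.0, -0.3, 0.3]
width: 0.0337
t: 41.25
eef_pos: [0.504, -0.3085, 0.2672]
ee_rot: [3.141, 0.0, -0.526]
force: [0.4, -0.8, 0.4]
width: 0.034
```

View pics/s17.png

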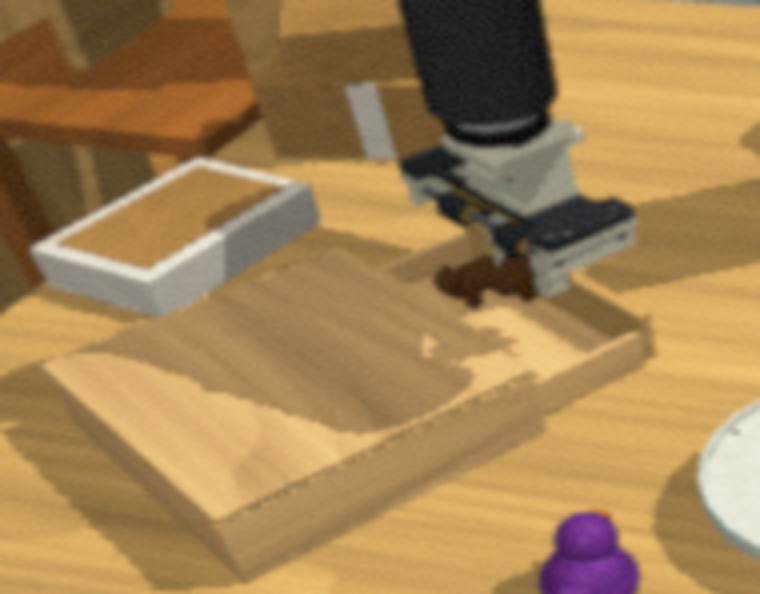

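Held at crop (515,275) and lined up. Lower, release, rise.

```bash
python3 -m handwheel '[[0,0,-2,0],[0,0,-2,0],[0,0,-1,0],[0,0,-0.6,0],[0,0,-0.4,0],[0,0,-0.3,0],[0,0,-0.2,0],[0,0,0,0],[0,0,0,0]]' && python3 -m handwheel '[[0,0,0,0],[0,0,0,0],[0,0,0,0],[0,0,0,0]]' 0.38 && python3 -m handwheel '[[0,0,1,0],[0,0,3,0],[0,0,4,0],[0,0,4,0],[-4,2,2,0],[-4,2,0,0],[-4,2,0,0],[-3,2,0,0],[0,0,0,0],[0,0,0,0]]'; python3 - <<'E'
from h import *
f=grab('top'); save(f,'t18.png');P=cloud(f);blobs(brown(f,P,0.38,0.6,-0.5,-0.23),P)
b=cv2.cvtColor(f['image'],cv2.COLOR_RGB2BGR); cv2.imwrite('pics/t18c.png',cv2.resize(b[120:300,280:480],None,fx=4,fy=3.33,interpolation=cv2.INTER_CUBIC))
f=grab('scene'); save(f,'s18.png');P=cloud(f)
E
```

```text
t: 42.2
eef_pos: [0.5037, -0.3088, 0.2021]
ee_rot: [-3.142, -0.001, -0.526]
force: [0.1, 0.5, -0.6]
width: 0.0339
t: 42.6
eef_pos: [0.5036, -0.3088, 0.2018]
ee_rot: [-3.142, -0.0, -0.526]
force: [-0.1, 0.1, -0.2]
width: 0.0539
t: 43.6
eef_pos: [0.3531, -0.2286, 0.3431]
ee_rot: [-3.141, -0.003, -0.525]
force: [0.8, -0.6, 0.3]
width: 0.054
px [351.2439 213.9878] n 82 xy 0.5660 -0.3247 LxW 35 19 longaxis 1.019 z [0.0409 0.0509 0.057 ]
px [370.2111 225.4333] n 90 xy 0.5354 -0.3766 LxW 36 17 longaxis 1.015 z [0.0384 0.0543 0.0636]
px [346.1595 235.4591] n 257 xy 0.5062 -0.3113 LxW 63 33 longaxis 2.608 z [0.0417 0.0493 0.0549]
px [390.783  256.6509] n 106 xy 0.4531 -0.4009 LxW 119 86 longaxis 1.039 z [0.0231 0.034  0.0447]
px [389.0632 236.7789] n 95 xy 0.5048 -0.4304 LxW 41 19 longaxis 1.046 z [0.0357 0.0502 0.0619]
px [375.2243 255.6274] n 263 xy 0.4509 -0.3942 LxW 62 33 longaxis 2.607 z [0.0424 0.0516 0.0584]
px [361.0595 266.5476] n 84 xy 0.4123 -0.3453 LxW 154 19 longaxis 1.044 z [0.0312 0.0503 0.068 ]
```

View pics/t18c.png

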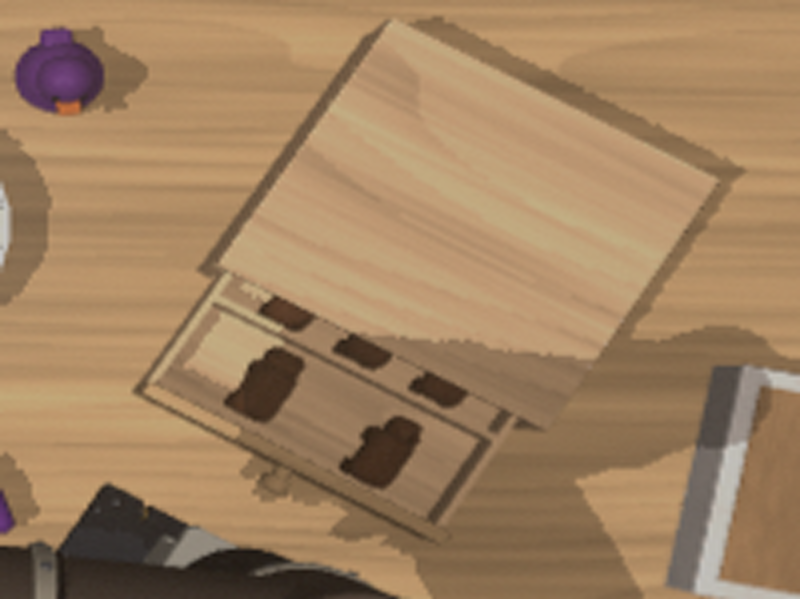

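View pics/s18.png

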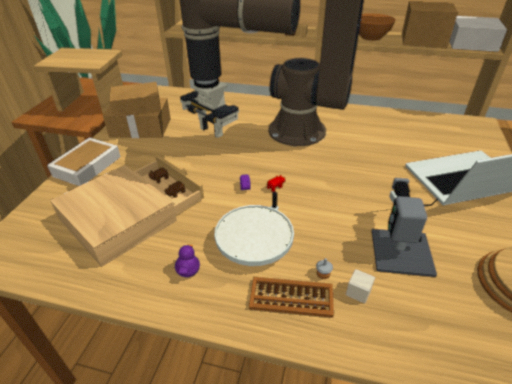

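Both animals stand in the compartment (crop 265,380 and 380,450). Close the fingers and go down in front of the knob.

```bash
python3 -m handwheel '[[1.2,-2.3,0,0],[1.2,-2.3,0,0],[1.3,-2.3,0,0],[0,0,0,0],[0,0,0,0],[0,0,0,0]]' 1 15; python3 -m handwheel '[[0,0,-3,0],[0,0,-4,0],[0,0,-3,0],[0,0,-2,0],[0,0,-1.7,0],[0,0,0,0],[0,0,0,0]]'; python3 - <<'E'
from h import *
s=arm.get_state();p=s['eef_pos'];print('X,Y',p[:2]@[.865,-.5015],p[:2]@[.5015,.865])
f=grab('scene'); b=cv2.cvtColor(f['image'],cv2.COLOR_RGB2BGR)
cv2.imwrite('pics/s19.png',cv2.resize(b[90:270,60:250],None,fx=4,fy=3.3,interpolation=cv2.INTER_CUBIC))
E
```

```text
t: 44.3
eef_pos: [0.3905, -0.2978, 0.3412]
ee_rot: [3.141, 0.001, -0.527]
force: [-0.3, 1.0, -0.5]
width: 0.0119
t: 45.0
eef_pos: [0.3907, -0.2975, 0.2052]
ee_rot: [3.141, 0.0, -0.525]
force: [0.6, 0.0, 0.0]
width: 0.0005
X,Y 0.48717325932736744 -0.06140112320790603
```

View pics/s19.png

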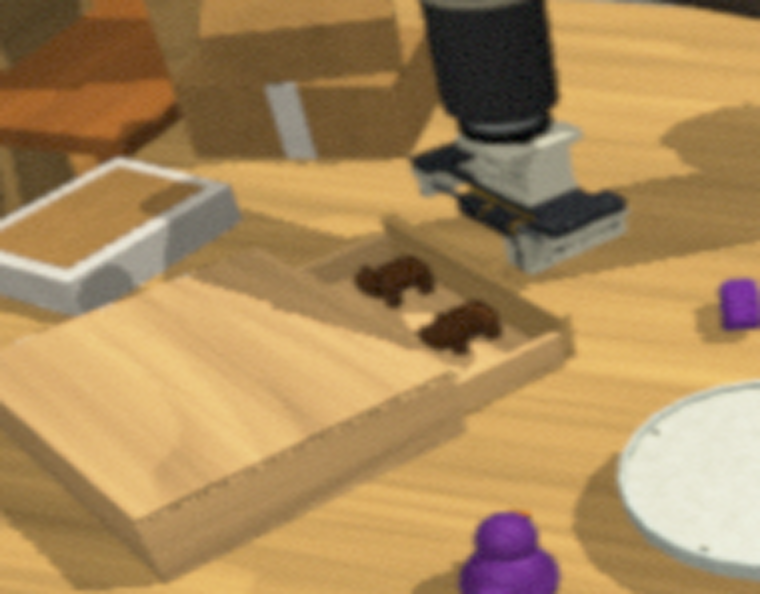

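```bash
python3 -m handwheel '[[0.26,-0.15,0,0],[0.26,-0.15,0,0],[0.35,-0.2,0,0],[0.43,-0.25,0,0],[0.52,-0.3,0,0],[0.6,-0.35,0,0],[0.6,-0.35,0,0],[0.6,-0.35,0,0],[0.6,-0.35,0,0],[0.6,-0.35,0,0],[0.6,-0.35,0,0],[0.6,-0.35,0,0],[0.6,-0.35,0,0],[0.6,-0.35,0,0],[0.6,-0.35,0,0],[0.6,-0.35,0,0],[0.52,-0.3,0,0],[0.43,-0.25,0,0],[0.35,-0.2,0,0]]'; python3 - <<'E'
from h import *
s=arm.get_state();p=s['eef_pos'];print('X,Y',p[:2]@[.865,-.5015],p[:2]@[.5015,.865])
f=grab('scene'); b=cv2.cvtColor(f['image'],cv2.COLOR_RGB2BGR)
cv2.imwrite('pics/s20.png',cv2.resize(b[90:270,60:250],None,fx=4,fy=3.3,interpolation=cv2.INTER_CUBIC))
E
```

```text
t: 46.95
eef_pos: [0.4881, -0.3545, 0.2047]
ee_rot: [3.142, -0.0, -0.526]
force: [-1.8, -0.4, -0.9]
width: 0.0006
X,Y 0.6000250195210206 -0.061850898867628235
```

View pics/s20.png

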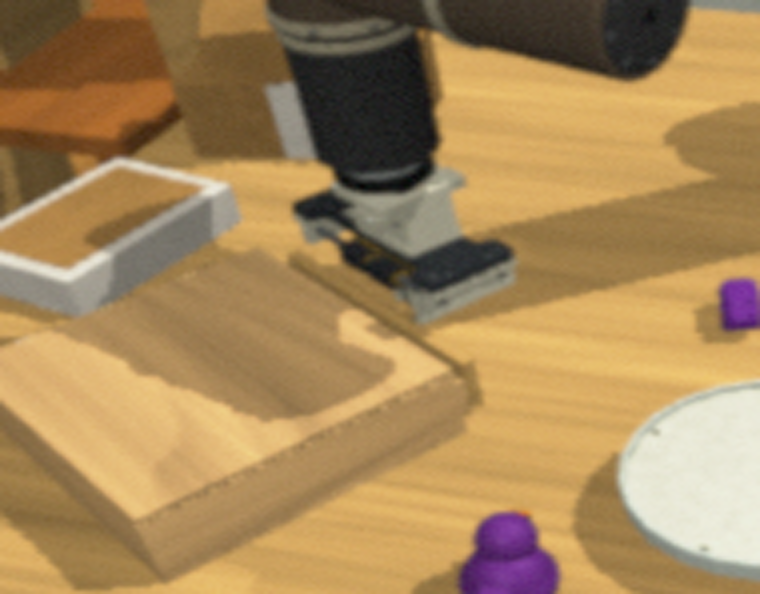

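```bash
python3 -m handwheel '[[0.26,-0.15,0,0],[0.35,-0.2,0,0],[0.35,-0.2,0,0],[0.35,-0.2,0,0],[0.26,-0.15,0,0],[0.17,-0.1,0,0],[0,0,0,0]]'; python3 -m handwheel '[[0.17,-0.1,0,0],[0.09,-0.05,0,0],[0.09,-0.05,0,0],[0,0,0,0]]'
```

```text
t: 47.7
eef_pos: [0.5056, -0.3645, 0.2048]
ee_rot: [-3.142, -0.001, -0.526]
force: [-0.3, 0.6, 0.5]
width: 0.0007
t: 48.1
eef_pos: [0.5088, -0.3663, 0.2048]
ee_rot: [-3.142, -0.0, -0.526]
force: [0.5, 0.5, -0.3]
width: 0.0005
```

```bash
python3 -m handwheel '[[0.17,-0.1,0,0],[0.09,-0.05,0,0],[0.09,-0.05,0,0],[0,0,0,0]]';python3 -m handwheel '[[0.09,-0.05,0,0],[0.09,-0.05,0,0],[0.09,-0.05,0,0],[0,0,0,0]]'
```

```text
t: 48.5
eef_pos: [0.5116, -0.3681, 0.2045]
ee_rot: [3.141, 0.002, -0.526]
force: [-4.4, 3.6, 2.7]
width: 0.0004
t: 48.9
eef_pos: [0.5124, -0.3686, 0.2042]
ee_rot: [3.141, 0.007, -0.527]
force: [-11.6, 9.2, 9.4]
width: 0.0004
```

The drawer meets its stop (about 15 N). Back off, then check.

```bash
python3 -m handwheel '[[-0.4,0.25,0,0],[-2,1.15,0,0],[-3,1.7,0,0],[-2,1.2,0,0],[0,0,4,0],[0,0,4,0],[0,0,4,0],[0,0,4,0],[-1,4,0,0],[-1,4,0,0],[-1,4,0,0],[-1,4,0,0],[-1,4,0,0],[0,0,0,0],[0,0,0,0]]'; python3 - <<'E'
from h import *
f=grab('top'); save(f,'t21.png');P=cloud(f);z=P[...,2]
mm=((z>.055)&(z<.09)&(P[...,1]<-.2)&(P[...,1]>-.65)&(P[...,0]>.35)).astype(np.uint8)
n,l,st,c=cv2.connectedComponentsWithStats(mm)
for i in range(1,n):
  if st[i,4]>20:
    q=P[l==i]; print(c[i],st[i,4],cv2.minAreaRect((q[:,:2]*1000).astype(np.float32)),(q[:,:2]@[.865,-.5015]).min(),np.median(q[:,2]))
f=grab('scene'); save(f,'s21.png')
E
```

```text
t: 50.4
eef_pos: [0.3913, -0.1259, 0.3655]
ee_rot: [-3.14, -0.003, -0.523]
force: [-0.6, -0.6, 0.8]
width: 0.0005
[396.0555 187.13  ] 8522 ((646.450927734375, -446.60113525390625), (272.8467712402344, 252.733154296875), 59.81311798095703) 0.6567271079228985 0.07852537812974424
```

View pics/t21.png

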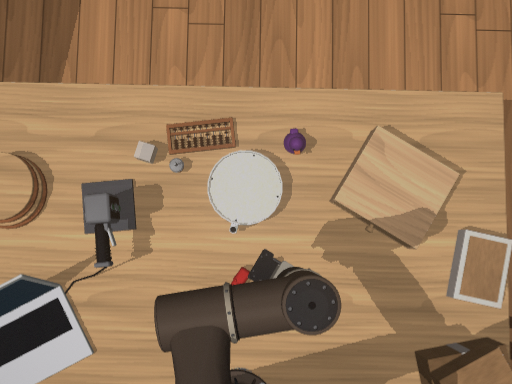

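View pics/s21.png

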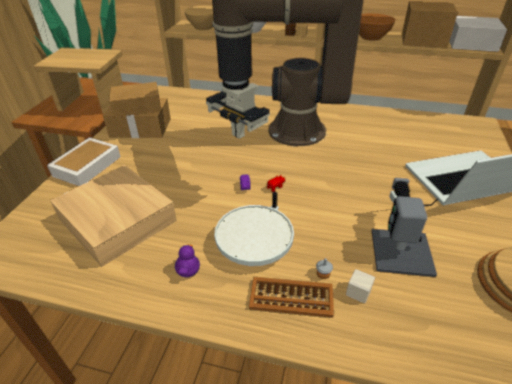

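The drawer front is flush with the box at (370,225). The bystanders are in place and the trigger is released.

```bash
python3 - <<'E'
from h import *
print(arm.job_done())
E
```

```text
the job is handed in; nothing more can be done
None
```

I found two walnut animals on the shelf and scanned them front and side. Both now stand in the drawer's front compartment, the drawer is shut, and the job is handed in at about 50 s; it reports no verdict.

- **Scans:** For each scan I kept the trigger squeezed for about two seconds; the finger gap of 40.4 mm matches fully home. Between the scans I turned the table a quarter turn clockwise by its post. I measured about -1.55 rad from the picture, with the post seen back in a detent position.
- **Drawer:** Before closing, the pictures showed both animals upright in the compartment, roughly 50 mm either side of its centre. I then pushed the drawer slowly until it met its stop at about 15 N. The last picture shows its front flush with the box.
- **Other things on the shelf:** They look unmoved in the last pictures, though I did not measure their positions again.

No check failed or disagreed. Once the drawer was shut, the animals could no longer be seen, so their final stance rests on the view just before closing and the gentle push.

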